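# Feed a steel sleeve through the sprung gate of a stop lane

### The job

Stand the black steel sleeve upright in the open mouth of the aluminium lane, then push it along the lane floor through the sprung flap and on until it presses home against the sprung pad at the end, with about 10 N and never more than 20 N. Do not lift it over the gate or tip it over; then take the hand away so that the flap swings fully shut behind the standing sleeve, and leave the ring and the two jars beside the lane where they are.

Things in the scene. Friction and masses are not known exactly. Their poses are not given: they have to be found in the camera images.
- sleeve: Black turned steel adapter sleeve, a standing cylinder 35 mm in diameter and 64 mm high (treat as solid), 0.14 to 0.26 kg. Origin at the centre of its underside, z up its axis. It starts upright on the bench. Sliding it along the lane past the flap takes 1 to 4 N of drag, over which the pad is felt.
- lane: Fixed aluminium feeding lane, open above, turned differently each time. Origin at bench height under the middle of the gate; +x is the way the part travels, +y left of that way, z up. Floor plate 4 mm thick (top at z = 0.004), x = -0.093 to 0.183, 90 mm wide. Behind the gate it is 46 mm wide between walls 5 mm thick (x = 0.006 to 0.178, top at z = 0.040).
- mouth (a point): Point on the lane floor in the middle of the open mouth, at lane x = -0.045, y = 0, z = 0.004; axes as the lane's. The sleeve stands well with its foot here. On both sides are low guides, tops 12 mm above the floor, about 62 mm apart at the outer end (lane x = -0.084) and 46 mm at the gate (lane x = -0.008).
- gate (a point): Point on the lane floor in the middle of the gate (lane x = 0, y = 0, z = 0.004); axes as the lane's. Two dark posts stand beside it, 50 mm apart, lane x = -0.006 to 0.006, up to lane z = 0.044.
- flap (a joint): Angle of the steel flap in the gate: 0 shut (across the lane), growing as it swings inwards (lane +x), to 1.45 rad. Upright pin at lane x = 0, y = 0.0245; reach 45 mm, 3 mm thick, top at lane z = 0.040. A light spring shuts it (0.02 N m shut, 0.07 wide open: a few N to push through). It leans on the sleeve or finger as they pass; beyond lane x = 0.046 they are out of its sweep.
- stop_unit: Fixed dark steel bracket at the lane's end, 56 mm wide, 46 mm high, with a clamp knob on top. Origin at the middle of its inner face on the lane floor (lane x = 0.170, y = 0, z = 0.004), axes as the lane's. It carries a clamped rod with a sprung rubber pad that faces the gate.
- stop_axis (a point): Point on the bracket's inner face at lane x = 0.170, y = 0, z = 0.023, axes as the lane's: the height of the middle of the pad (38 mm wide, 32 mm high). The rod is set anew each time and no pose tells it: the pad's face stands 40 to 75 mm in front of this point (lane x = 0.095 to 0.130) and must be felt for. The pad gives 1 mm per 5 N and bottoms at 6 mm.
- tall_jar: Bystander: brown jar with white cap, 34 mm in diameter, 68 mm high, standing; origin at the centre of its underside.
- ring: Bystander: grey spacer ring, 38 mm in diameter, 14 mm high, lying flat; origin at the centre of its underside.
- short_jar: Bystander: brown jar with yellow cap, 38 mm in diameter, 53 mm high, standing; origin at the centre of its underside.

How it is judged (in metres and radians):
On the way, in this order (a step that is already met when the one before it is completed fails the run):
1. the sleeve stands upright on the lane floor in the mouth, in front of the shut flap (x of sleeve in the frame of lane between -0.085 and -0.018 m and y of sleeve in the frame of lane between -0.02 and 0.02 m and z of sleeve in the frame of lane below 0.009 m and angle between sleeve's own z axis and vertical below 0.12 rad and value of joint flap below 0.08 rad), for 0.2 s.
2. the sleeve, upright on the lane floor, stands in the gate and holds the flap open (x of sleeve in the frame of lane between 0 and 0.06 m and z of sleeve in the frame of lane below 0.009 m and angle between sleeve's own z axis and vertical below 0.12 rad and value of joint flap above 0.4 rad), for 0.1 s.
3. the sleeve is pressed against the end pad with more than 3 N for 0.3 s (contact force between sleeve and stop_unit above 3 N and z of sleeve in the frame of lane below 0.009 m and angle between sleeve's own z axis and vertical below 0.12 rad), for 0.3 s.
At the end, for the whole second after the job is handed in: The sleeve stands upright (within 0.12 rad) and still on the lane floor behind the gate, its axis 64 to 125 mm past the gate and within 20 mm of the lane's middle, clear of the flap, and the flap is shut (within 0.06 rad) (x of sleeve in the frame of lane between 0.064 and 0.125 m and y of sleeve in the frame of lane between -0.02 and 0.02 m and z of sleeve in the frame of lane below 0.009 m and angle between sleeve's own z axis and vertical below 0.12 rad and value of joint flap below 0.06 rad and linear speed of sleeve below 0.01 m/s); the robot touches nothing.
It fails at once if the sleeve presses the end stop with more than 20 N (contact force between sleeve and stop_unit above 20 N).
It fails at once if the sleeve is tipped by more than 0.5 rad (angle between sleeve's own z axis and vertical above 0.5 rad).
It fails at once if the sleeve is lifted over the gate or inside the lane (more than 16 mm above the lane floor) (x of sleeve in the frame of lane between -0.005 and 0.17 m and y of sleeve in the frame of lane between -0.03 and 0.03 m and z of sleeve in the frame of lane above 0.02 m).
It fails at once if either jar or the ring is moved by more than 20 mm (distance of any of tall_jar, ring, short_jar from where it was at the start of the episode above 0.02 m).
It also fails if it takes over 58 s, if anything falls off the work surface, if the arm or the gripper's body presses on something with over 40 N, if the wrist force passes 120 N, or if a joint passes its speed limit or range.

### The arm

A 6-joint arm with a two-finger parallel gripper is mounted at the origin on a cart in front of the work surface, level with it; the furniture and walls round the work are solid. World frame = base frame: x ahead of the robot, y to its left, z up, the work surface at z = 0. Lengths are in mm, angles in rad, forces in N, time in s.
With the tool pointing down it reaches from about 275 to 1000 mm from the base axis. Payload 8.4 kg.
Tool frame: the origin (TCP) lies midway between the tips of the shut fingers; the grasp point (between the pads) lies r.grasp_offset behind it (r.grasp_offset is the distance from the TCP to the grasp point, in mm); z points along the fingers, y is the direction in which the jaws open and shut (so a half turn about z gives the same grasp; the last joint's range is limited). The gripper opens to 85 mm and grips with 20 to 120 N. Pads are 22 mm wide; open, the fingers measure 114 mm over their backs; the gripper's body (76 mm by 85 mm) begins 54 mm behind the grasp point. The pads swing forward as they close: fully open they stand 13 mm farther back than shut.
Start: joints at [-1.136, 0.353, 1.633, -0, 1.155, -0.002], TCP at [264.4, -566.322, 201.381] pointing down, gripper open.
Joint ranges: [-2.63, 2.63], [-0.92, 2.1], [0.06, 2.66], [-1.3, 4.44], [0, 2.69], [-3.02, 3.02]. Speed limits (rad/s): [2.22, 2.22, 2.79, 3.14, 3.14, 3.14].

### API

Orientations are given as [roll, pitch, yaw] about the fixed x, y, z axes, in that order (R = Rz(yaw) Ry(pitch) Rx(roll)).
In Python, from rig import r gives the robot as it stands.
- The arm moves only by the tool jog_arm, never from a script. Its argument "series" is a list that holds one entry, the list of rows, each a list of 7 numbers: the shift along the tool's x, y, z in cm, then the turn, a rotation vector about the tool's x, y, z in degrees, then the finger opening in cm, from 0 to 8.54. A call has 1 to 5 rows; each row is the pose to reach, as a shift and turn from the pose commanded when the call began, along the tool's axes at that moment; what a row does not reach only later rows make up. A row lasts 1/8 s, in which the tool goes at most 62.5 mm and 10.7 degrees, less where a joint would pass 70% of its speed; a pose out of reach is approached as far as the arm can. A call with a gripper value outside its range is refused whole. The fingers move at their own pace and stop on an object; "newtons" is the grip in N (left out, the last holds). Time passes only in rows, so rows that repeat a pose let the fingers close. It gives the time, the measured TCP pose, the force and the opening at its end, in the units of the state.
- r.sense(): the state, without advancing time (a new reading comes with each control period).
- r.grab_frame(name): name is "scene" or "side" or "wrist"; returns the picture (384x512x3 uint8, red, green, blue); there is no depth.
- r.calibration(name): a dict with "mtx" (3x3 intrinsics, pixels), "origin" and "attitude" of the camera in the world; the wrist camera has in their place "T_tool_cam" (4x4, takes a point from camera to tool coordinates, whose origin is the TCP and whose axes are the flange's). Camera axes: x right, y down, z forward; pixel columns grow to the right and rows downward; lengths in mm; the calibration is good to about 2 mm. A picture is of the moment at which its call begins: read the wrist's pose just before it. calibration takes no time and is no camera call.
- r.sign_off(): hands the job in, once; it reports no verdict.
The state is a dict: "clock": time; "qpos": joint angles; "qvel": joint speeds; "joint_efforts": joint torques, N m; "eef_pos": TCP position; "tcp_rot": TCP orientation; "contact_force": force on the tool from outside, world axes, zero at the start; "wrist_torque": the same for the moment, N m; "opening": opening from 0.0 (shut) to 1.0 (fully open).
Only numpy, scipy, OpenCV 4.12 (cv2) and the standard library are available. Lean on these libraries where they do the work, as an engineer would, in place of code of your own. Each camera call takes 0.05 s, during which the arm holds its last target.

## Working session

There is one attempt and no reset: what is moved stays moved. The work goes in short steps, Python scripts to look and compute and a tool call to move; the robot and the scene stay as the last step left them, time stands still between calls to the robot, and variables do not carry over. Pictures are saved under pics/ and viewed, and the job is handed in when it is done.

Besides the shell and the picture viewer there is one more tool, called after "Request:" by a JSON object that holds its "op" and its "data". jog_arm: Moves the arm, as the interface text tells. Its arguments: {"type":"object","properties":{"series":{"type":"array","items":{"type":"array","items":{"type":"array","items":{"type":"number"}}}},"newtons":{"type":"number"}},"required":["series"]}

```bash
mkdir -p pics; ls
python3 - <<'E'
from rig import r
import cv2,numpy as np
s=r.sense(); print(s); print(r.grasp_offset)
for n in ["scene","side"]:
    im=r.grab_frame(n); cv2.imwrite(f"pics/{n}0.png",im[:,:,::-1]); print(n,r.calibration(n))
print(r.calibration("wrist"))
E
```

```text
pics
{'clock': 0.0, 'qpos': array([-1.13637596e+00,  3.53670750e-01,  1.63411556e+00,  1.59026086e-05,
        1.15520825e+00, -2.39593741e-03]), 'qvel': array([-0.00218884, -0.00081528,  0.0011049 , -0.00020668,  0.00078949,
        0.00224085]), 'joint_efforts': array([-1.74905632e-03, -6.05255985e+01, -3.42068768e+01, -2.40455247e-04,
        9.40215366e-03,  9.48106873e-06]), 'eef_pos': array([ 264.20256227, -565.84730322,  200.65554512]), 'tcp_rot': array([-3.14019078e+00, -1.78987888e-05,  4.36809865e-01]), 'contact_force': array([0.54060713, 0.06609451, 0.6095201 ]), 'wrist_torque': array([ 0.02661992, -0.04747596,  0.01673953]), 'opening': 1.0057596376645004}
18.700000000000003
scene {'mtx': array([[415.13785743,   0.        , 255.82705549],
       [  0.        , 415.13785743, 198.4831054 ],
       [  0.        ,   0.        ,   1.        ]]), 'origin': array([ 103.43933819, -981.16287684,  512.57290793]), 'attitude': array([-2.01980082,  0.00822242, -0.47121248])}
side {'mtx': array([[466.71514538,   0.        , 261.44228134],
       [  0.        , 466.71514538, 190.70768095],
       [  0.        ,   0.        ,   1.        ]]), 'origin': array([ 558.36247781, -944.51251507,  602.63125365]), 'attitude': array([-2.13935171, -0.02066498,  0.06138534])}
{'mtx': array([[318.05663212,   0.        , 253.07370005],
       [  0.        , 318.05663212, 188.88187242],
       [  0.        ,   0.        ,   1.        ]]), 'T_tool_cam': array([[-7.87010112e-04, -9.55286538e-01, -2.95680590e-01,
         7.36353837e+01],
       [ 9.99999625e-01, -6.44692822e-04, -5.78811897e-04,
         1.53713596e-01],
       [ 3.62308059e-04, -2.95680934e-01,  9.55286687e-01,
        -1.73910912e+02],
       [ 0.00000000e+00,  0.00000000e+00,  0.00000000e+00,
         1.00000000e+00]])}
```

View pics/scene0.png

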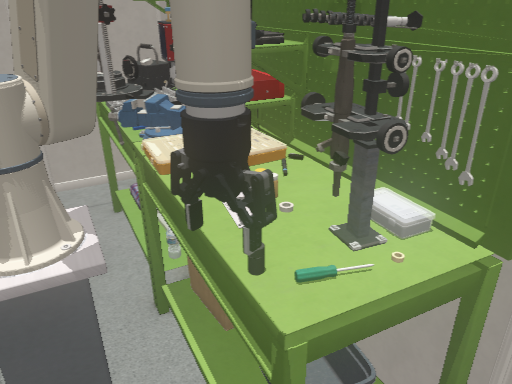

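View pics/side0.png

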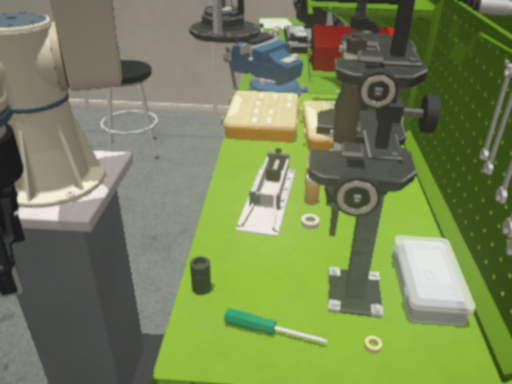

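The side view shows the sleeve at about (201,275). The lane runs from its mouth at (262,228) to the bracket at (277,160). The ring is at (310,221), the jars at about (313,190), and a stand is to the right. I'll crop closer and triangulate.

```bash
cat > h.py <<'E'
import numpy as np, cv2
from scipy.spatial.transform import Rotation as R
from rig import r
def cam(n, s=None):
    c=r.calibration(n)
    if n=="wrist":
        s=s or r.sense()
        T=np.eye(4);T[:3,:3]=R.from_euler('xyz',s['tcp_rot']).as_matrix();T[:3,3]=s['eef_pos']
        M=T@c['T_tool_cam']; return c['mtx'],M[:3,:3],M[:3,3]
    return c['mtx'],R.from_euler('xyz',c['attitude']).as_matrix(),c['origin']
def ray(C,u,v,z=0):
    K,Rm,o=C; d=Rm@np.linalg.solve(K,[u,v,1.]); return o+d*(z-o[2])/d[2]
def proj(C,P):
    K,Rm,o=C; p=(np.atleast_2d(P)-o)@Rm; q=p@K.T; return q[:,:2]/q[:,2:]
def lane2w(L,P):
    x,y,a=L; P=np.atleast_2d(np.asarray(P,float)); c,s=np.cos(a),np.sin(a)
    return np.c_[x+c*P[:,0]-s*P[:,1], y+s*P[:,0]+c*P[:,1], P[:,2]]
E
python3 - <<'E'
from h import *
C=cam("side")
for n,u,v,z in [("sleeve bot c",202,288,0),("sleeve top c",201,262,64),("ring",310,222,0),("mouthL",239,227,4),("mouthR",278,232,4),("stopbottom",279,160,0),("jar",312,204,0)]:
    print(n,ray(C,u,v,z).round(0))
im=cv2.imread("pics/side0.png")
cv2.imwrite("pics/side0c.png",cv2.resize(im[130:305,180:340],None,fx=5,fy=5,interpolation=cv2.INTER_CUBIC)[:600+275,:800][:,:])
cv2.imwrite("pics/side0d.png",cv2.resize(im[140:240,225:335],None,fx=6,fy=6,interpolation=cv2.INTER_CUBIC))
cv2.imwrite("pics/side0e.png",cv2.resize(im[245:305,170:240],None,fx=6,fy=6,interpolation=cv2.INTER_CUBIC))
E
```

```text
sleeve bot c [ 426. -337.    0.]
sleeve top c [ 428. -340.   64.]
ring [ 626. -119.    0.]
mouthL [ 475. -156.    4.]
mouthR [ 558. -166.    4.]
stopbottom [550. 155.   0.]
jar [633. -48.   0.]
```

View pics/side0d.png

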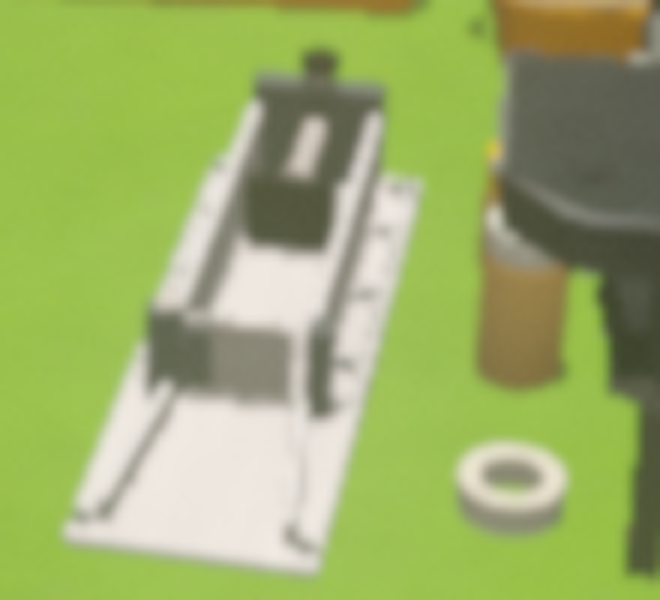

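View pics/side0e.png

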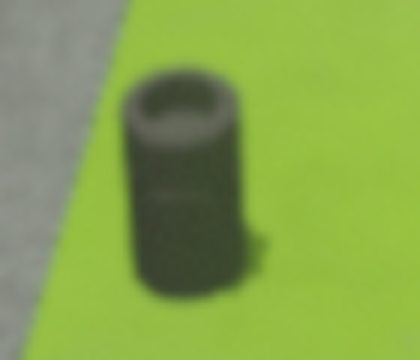

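Run:
```python
from h import *
from scipy.optimize import least_squares
C=cam("side")
cr=lambda u,v:(225+u/6-.4,140+v/6-.4)
obs=[((-93,45,4),cr(66,540)),((-93,-45,4),cr(319,573)),((183,-45,4),cr(423,180))]
P=np.array([o[0] for o in obs],float);uv=np.array([o[1] for o in obs])
for u in uv: print(ray(C,*u,4).round(1))
s=least_squares(lambda L:(proj(C,lane2w(L,P))-uv).ravel(),[520,-70,1.5])
print(s.x,np.degrees(s.x[2]),s.fun.round(2))
L=s.x
im=cv2.imread("pics/side0.png")[140:240,225:335]
big=cv2.resize(im,None,fx=6,fy=6,interpolation=cv2.INTER_CUBIC)
def dr(p,col):
    q=proj(C,lane2w(L,p))
    for u,v in q: cv2.circle(big,(int((u-225+.4)*6),int((v-140+.4)*6)),3,col,-1)
dr([(-93,45,4),(-93,-45,4),(183,-45,4),(183,45,4)],(0,0,255))
dr([(6,23,40),(6,-23,40),(178,23,40),(178,-23,40)],(255,0,0))
for x in (95,110,130): dr([(x,19,39),(x,-19,39),(x,19,7),(x,-19,7)],(0,255,255) if x==110 else (255,0,255))
dr([(170,28,50),(170,-28,50),(0,0,4),(-45,0,4)],(0,255,0))
cv2.imwrite("pics/fit.png",big)
C2=cam("scene")
# sleeve from side
for u,v,z in [(170+182/6-.4,245+106/6-.4,64)]: print("sleeve",ray(C,u,v,z))
# bottom front edge: 
print(ray(C,170+188/6,245+298/6,0))
```

```text
[ 468.4 -165.2    4. ]
[ 557.5 -176.1    4. ]
[593.3 100.4   4. ]
[524.90398206 -77.86261673   1.44225346] 82.63503622148853 [ 0.03 -0.24  0.06 -0.07 -0.12  0.48]
sleeve [ 426.25478023 -340.57439923   64.        ]
[ 427.77981371 -353.6385974     0.        ]
```

View pics/fit.png

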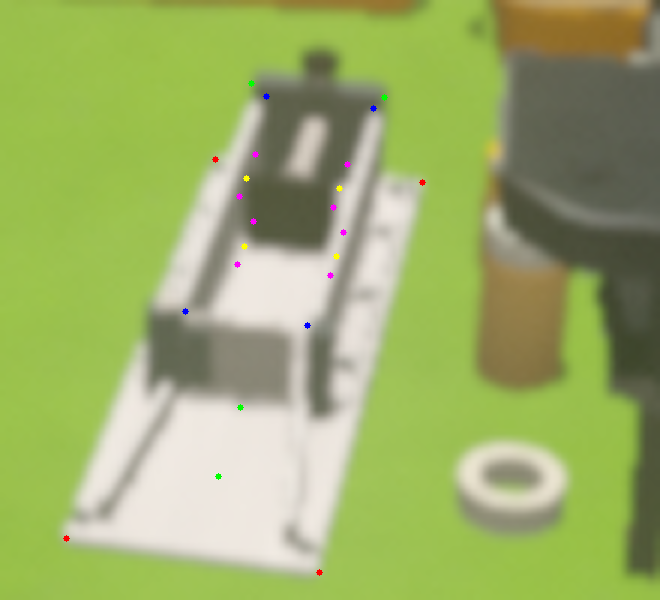

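Run:
```python
from h import *
A=cam("scene");B=cam("side")
def tri(a,b):
    def rr(C,p): d=C[1]@np.linalg.solve(C[0],[*p,1.]); return C[2],d/np.linalg.norm(d)
    o1,d1=rr(A,a);o2,d2=rr(B,b)
    t=np.linalg.lstsq(np.c_[d1,-d2],o2-o1,rcond=None)[0]
    p,q=o1+t[0]*d1,o2+t[1]*d2
    return ((p+q)/2).round(0),np.linalg.norm(p-q).round(0)
for n,a,b in [("knob low",(393,135),(357,197)),("knob up",(401,60),(379,91)),("tip",(336,192),(333,233)),("base",(360,237),(355,288)),("left end low",(303,108),(311,165)),("sleeve topc",(257,248),(200.3,262.5)),("ring",(287,207),(310,221))]:
    print(n,tri(a,b))
for p in [(360,237),(345,232)]: print(ray(A,*p,0).round(0))
for p in [(355,288)]: print(ray(B,*p,0).round(0))
```

```text
knob low (array([ 654., -447.,  285.]), np.float64(6.0))
knob up (array([ 665., -428.,  415.]), np.float64(0.0))
tip (array([ 652., -300.,  114.]), np.float64(3.0))
base (array([ 701., -334.,    8.]), np.float64(15.0))
left end low (array([ 589., -285.,  277.]), np.float64(79.0))
sleeve topc (array([ 427., -340.,   58.]), np.float64(7.0))
ring (array([ 625., -130.,    9.]), np.float64(4.0))
[ 706. -335.    0.]
[ 689. -300.    0.]
[ 703. -314.    0.]
```

```bash
cat >> h.py <<'E'
def plan(p,yaw=None,tilt0=True):
    s=r.sense(); Rm=R.from_euler('xyz',s['tcp_rot'])
    d=Rm.inv().apply(np.array(p,float)-s['eef_pos'])/10
    y=s['tcp_rot'][2] if yaw is None else yaw
    T=R.from_euler('xyz',[np.pi,0,y])
    rv=np.degrees((Rm.inv()*T).as_rotvec())
    print("shift cm",d.round(2),"rot",rv.round(2),"| len",np.linalg.norm(d).round(2), "clock",s['clock'])
E
python3 - <<'E'
from h import *
plan([430,-290,200],1.442)
E
```

```text
shift cm [ 26.69 -17.99   0.1 ] rot [-7.000e-02 -4.000e-02 -5.759e+01] | len 32.19 clock 0.1
```

Request:
{"op": "jog_arm", "data": {"series": [[[4.5, -3.0, 0, 0, 0, -9.6, 8.5], [9.0, -6.0, 0, 0, 0, -19.2, 8.5], [13.5, -9.0, 0, 0, 0, -28.8, 8.5], [18.0, -12.0, 0, 0, 0, -38.4, 8.5], [22.5, -15.0, 0, 0, 0, -48.0, 8.5]]], "newtons": 40}}

```text
clock: 0.72
eef_pos: [405.3, -333.6, 201.2]
tcp_rot: [-3.141, -0.0, 1.28]
contact_force: [0.3, 0.5, 0.9]
opening: 0.995
```

Run:
```python
from h import *
plan([430,-290,200],1.442)
```

```text
shift cm [4.88 1.11 0.12] rot [-0.01 -0.01 -9.29] | len 5.01 clock 0.725
```

Request:
{"op": "jog_arm", "data": {"series": [[[4.9, 1.1, 0.1, 0, 0, -9.3, 8.5], [4.9, 1.1, 0.1, 0, 0, -9.3, 8.5], [4.9, 1.1, 0.1, 0, 0, -9.3, 8.5]]]}}

```text
clock: 1.1
eef_pos: [429.5, -291.7, 200.2]
tcp_rot: [-3.141, 0.0, 1.436]
contact_force: [-0.1, -0.2, -1.5]
opening: 0.996
```

Run:
```python
from h import *
s=r.sense(); im=r.grab_frame("wrist"); np.save("pics/w1.npy",[*s['eef_pos'],*s['tcp_rot']])
cv2.imwrite("pics/w1.png",im[:,:,::-1]); print(s['eef_pos'],s['tcp_rot'])
im=r.grab_frame("side");cv2.imwrite("pics/side1.png",im[:,:,::-1])
```

```text
[ 429.47620581 -291.69992727  200.22263025] [-3.14113411e+00  2.54295713e-04  1.43648045e+00]
```

View pics/w1.png

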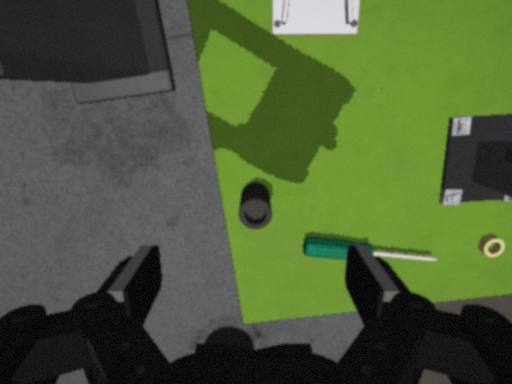

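View pics/side1.png

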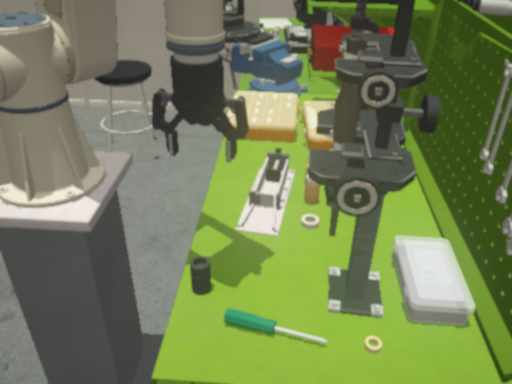

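The wrist view shows the sleeve top at about (256,212), close to the bench edge, and the lane's front edge at row 33. I'll enlarge the sleeve.

Run:
```python
from h import *
im=cv2.imread("pics/w1.png")
cv2.imwrite("pics/w1c.png",cv2.resize(im[165:245,215:295],None,fx=7,fy=7,interpolation=cv2.INTER_CUBIC))
cv2.imwrite("pics/w1l.png",cv2.resize(im[0:60,250:380],None,fx=6,fy=6,interpolation=cv2.INTER_CUBIC))
```

```text
(no output)
```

View pics/w1c.png

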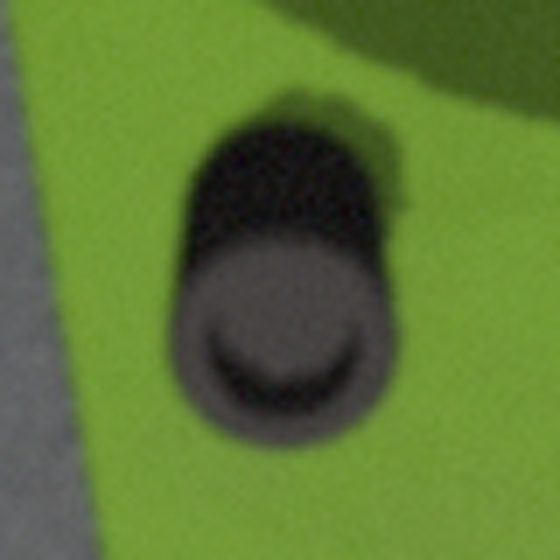

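View pics/w1l.png

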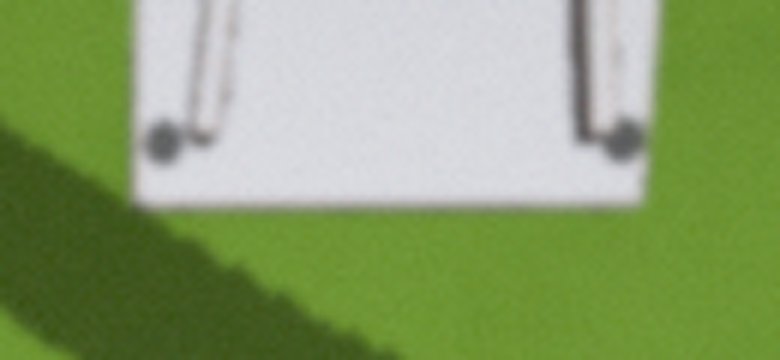

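Run:
```python
from h import *
w=np.load("pics/w1.npy"); s=dict(eef_pos=w[:3],tcp_rot=w[3:])
C=cam("wrist",s)
print("top",ray(C,215+285/7-.4,165+338/7-.4,64))
# bottom circle: top edge y=125 is far edge
print("far bottom edge",ray(C,215+285/7-.4,165+123/7-.4,0))
f=lambda u,v:ray(C,250+u/6-.4,v/6-.4,4)
a,b=f(136,205),f(644,205); print(a,b,np.linalg.norm(a-b),np.degrees(np.arctan2(*(a-b)[[1,0]]))-90)
m=(a+b)/2; print("mid",m)
```

```text
top [ 423.69701763 -339.16566172   64.        ]
far bottom edge [ 426.05548816 -324.29219028    0.        ]
[ 465.62707861 -163.66950406    4.        ] [ 554.38935406 -175.74939691    4.        ] 89.5804965091871 82.25007774542172
mid [ 510.00821634 -169.70945049    4.        ]
```

Run:
```python
from h import *
plan([424.5,-340.5,130],1.442)
plan([424.5,-340.5,41],1.442)
```

```text
shift cm [-4.82  0.19  7.03] rot [-0.02  0.01 -0.4 ] | len 8.53 clock 1.2
shift cm [-4.82  0.19 15.93] rot [-0.02  0.01 -0.4 ] | len 16.64 clock 1.2
```

Request:
{"op": "jog_arm", "data": {"series": [[[-2.4, 0.1, 3.5, 0, 0, 0, 8.5], [-4.8, 0.2, 7.0, 0, 0, 0, 8.5], [-4.8, 0.2, 11.0, 0, 0, 0, 8.5], [-4.8, 0.2, 14.5, 0, 0, 0, 8.5], [-4.8, 0.2, 14.5, 0, 0, 0, 8.5]]]}}

```text
clock: 1.82
eef_pos: [422.8, -339.1, 53.1]
tcp_rot: [-3.137, -0.003, 1.435]
contact_force: [-0.5, 0.8, 0.9]
opening: 0.994
```

Run:
```python
from h import *
im=r.grab_frame("wrist"); cv2.imwrite("pics/w2.png",im[:,:,::-1])
im=r.grab_frame("side"); cv2.imwrite("pics/side2.png",cv2.resize(im[180:320,100:300,::-1],None,fx=4,fy=4,interpolation=cv2.INTER_CUBIC))
plan([424.5,-340.5,41],1.442)
```

```text
shift cm [-0.03 -0.06  1.5 ] rot [ 0.01  0.01 -0.38] | len 1.5 clock 1.925
```

View pics/w2.png

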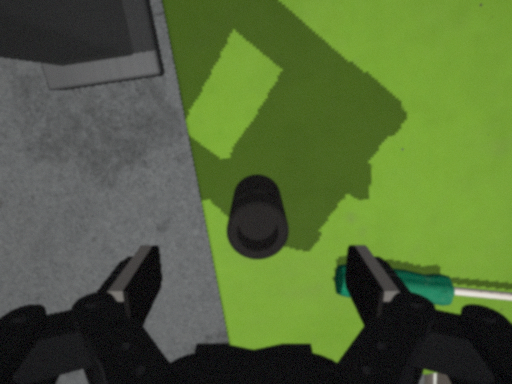

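View pics/side2.png

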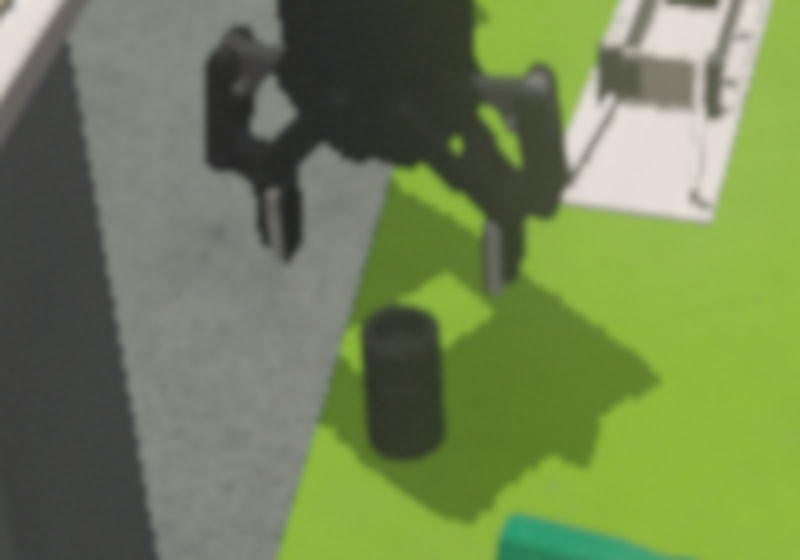

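Run:
```python
from h import *
s=r.sense();print(s['eef_pos'],s['tcp_rot'])
C=cam("wrist");print(C[2]);print(ray(C,257,228,64), proj(C,[[424,-340,64],[424,-340,0],s['eef_pos']]))
B=cam("side");print(proj(B,[s['eef_pos'],[424,-340,64]]), (100+395/4,180+330/4))
w=s['eef_pos']+np.array([[0,0,0]]);
```

```text
[ 425.09920407 -340.32160784   56.02598822] [3.14149931e+00 1.30596742e-04 1.43541758e+00]
[ 433.74965543 -266.48921952  229.92685652]
[ 425.76248118 -340.62108424   64.        ] [[253.77560482 227.39004317]
 [253.63800099 192.75813775]
 [255.66872016 222.1121565 ]]
[[199.52768224 265.63105275]
 [198.6920459  261.97077058]] (198.75, 262.5)
```

Run:
```python
from h import *
s=r.sense();print(s['clock'],s['eef_pos'])
B=cam("side");W=cam("wrist")
for z in (56,69,85,100):
  P=np.array([[383,-334.5,z],[467,-346,z]]); print(z,proj(B,P).round(0).tolist(),proj(W,P).round(0).tolist())
im=r.grab_frame("side"); cv2.imwrite("pics/side3.png",cv2.resize(im[180:320,100:300,::-1],None,fx=4,fy=4,interpolation=cv2.INTER_CUBIC))
```

```text
1.925 [ 425.09920407 -340.32160784   56.02598822]
56 [[176.0, 262.0], [223.0, 269.0]] [[184.0, 222.0], [327.0, 222.0]]
69 [[176.0, 256.0], [223.0, 264.0]] [[179.0, 231.0], [332.0, 231.0]]
85 [[175.0, 249.0], [223.0, 256.0]] [[172.0, 245.0], [340.0, 245.0]]
100 [[174.0, 242.0], [223.0, 249.0]] [[164.0, 260.0], [348.0, 260.0]]
```

View pics/side3.png

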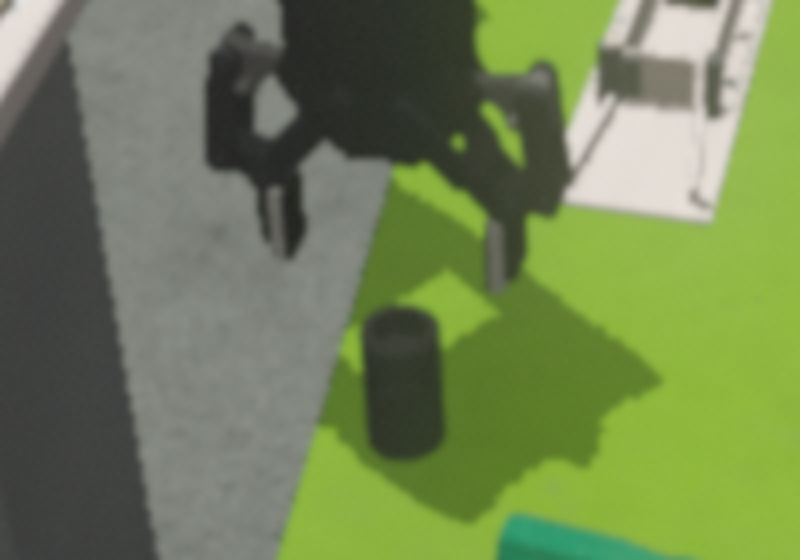

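Request:
{"op": "jog_arm", "data": {"series": [[[0, 0, 1.0, 0, 0, 0, 8.5], [0, -0.1, 2.0, 0, 0, 0, 5.0], [0, -0.1, 2.0, 0, 0, 0, 3.0], [0, -0.1, 2.0, 0, 0, 0, 3.0], [0, -0.1, 2.0, 0, 0, 0, 3.0]]], "newtons": 30}}

```text
clock: 2.6
eef_pos: [424.4, -339.4, 35.6]
tcp_rot: [3.141, 0.0, 1.437]
contact_force: [0.3, -0.4, 0.6]
opening: 0.35
```

Run:
```python
from h import *
s=r.sense();print(s['clock'],s['eef_pos'],s['opening']*85,s['contact_force'])
im=r.grab_frame("side"); cv2.imwrite("pics/side4.png",cv2.resize(im[220:310,150:250,::-1],None,fx=6,fy=6,interpolation=cv2.INTER_CUBIC))
B=cam("side");
for z in (30,36,42,48,54,64):
  P=np.array([[407.,-338,z],[443,-342.8,z]]); print(z,((proj(B,P)-[150,220])*6).round(0).tolist())
```

```text
2.6 [ 424.43307972 -339.37040219   35.60796522] 29.742567371885787 [ 0.2770698  -0.42410617  0.62375883]
30 [[242.0, 332.0], [361.0, 350.0]]
36 [[241.0, 317.0], [360.0, 335.0]]
42 [[240.0, 301.0], [359.0, 320.0]]
48 [[238.0, 286.0], [359.0, 304.0]]
54 [[237.0, 270.0], [358.0, 288.0]]
64 [[235.0, 244.0], [356.0, 262.0]]
```

View pics/side4.png

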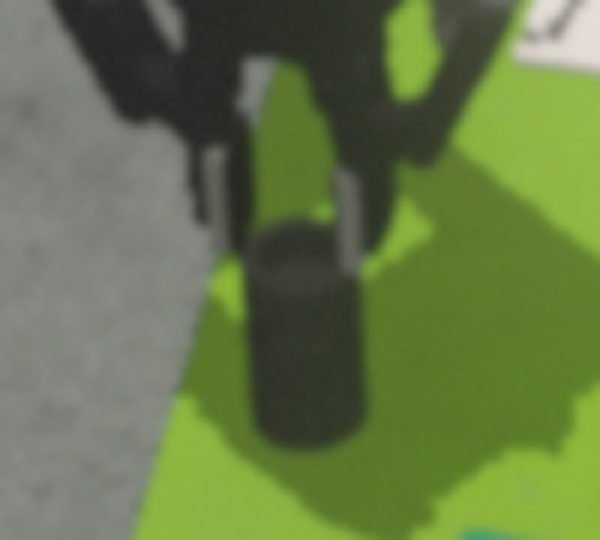

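Run:
```python
from h import *
im=r.grab_frame("wrist"); cv2.imwrite("pics/w5.png",im[:,:,::-1])
im=r.grab_frame("scene"); cv2.imwrite("pics/scene5.png",cv2.resize(im[150:300,170:330,::-1],None,fx=4,fy=4,interpolation=cv2.INTER_CUBIC))
```

```text
(no output)
```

View pics/w5.png

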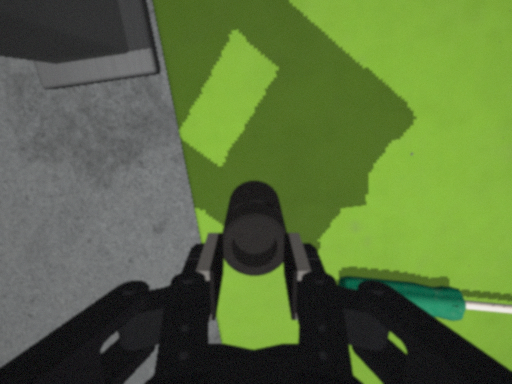

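View pics/scene5.png

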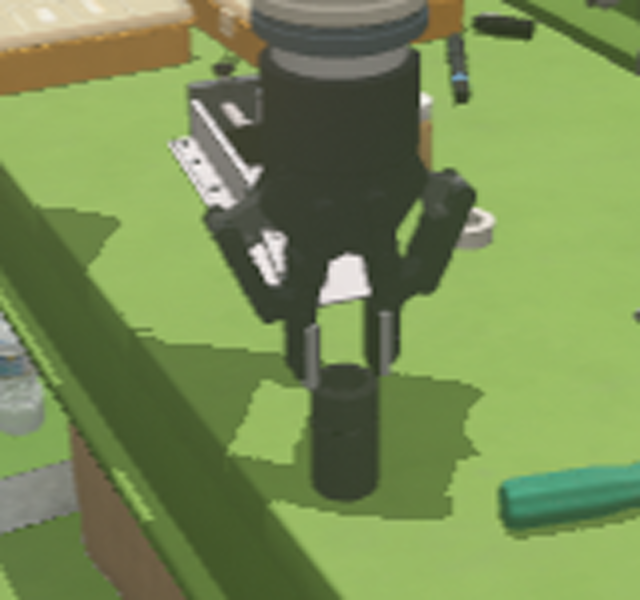

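Request:
{"op": "jog_arm", "data": {"series": [[[0, 0, 0, 0, 0, 0, 6.5], [0, 0, 0, 0, 0, 0, 6.5], [0, -0.1, 0, 0, 0, 0, 6.5], [0, -0.1, 1.0, 0, 0, 0, 6.5], [0, -0.1, 2.0, 0, 0, 0, 6.5]]]}}

```text
clock: 3.38
eef_pos: [423.1, -339.1, 14.6]
tcp_rot: [-3.141, -0.0, 1.437]
contact_force: [-0.3, 0.6, 0.6]
opening: 0.76
```

Request:
{"op": "jog_arm", "data": {"series": [[[0, 0, 0, 0, 0, 0, 5], [0, 0, 0, 0, 0, 0, 4], [0, 0, 0, 0, 0, 0, 3], [0, 0, 0, 0, 0, 0, 2.5], [0, 0, 0, 0, 0, 0, 2.5]]]}}

```text
clock: 4.0
eef_pos: [423.4, -339.2, 15.5]
tcp_rot: [3.141, 0.0, 1.437]
contact_force: [0.0, -0.7, 0.4]
opening: 0.397
```

Run:
```python
from h import *
s=r.sense();print(s['clock'],s['eef_pos'],s['opening']*85,s['contact_force'])
im=r.grab_frame("side"); cv2.imwrite("pics/side6.png",cv2.resize(im[220:310,150:250,::-1],None,fx=6,fy=6,interpolation=cv2.INTER_CUBIC))
im=r.grab_frame("wrist"); cv2.imwrite("pics/w6.png",im[:,:,::-1])
```

```text
4.0 [ 423.36451664 -339.21535139   15.54394632] 33.74345542456639 [ 0.03690486 -0.69601079  0.42402373]
```

View pics/side6.png

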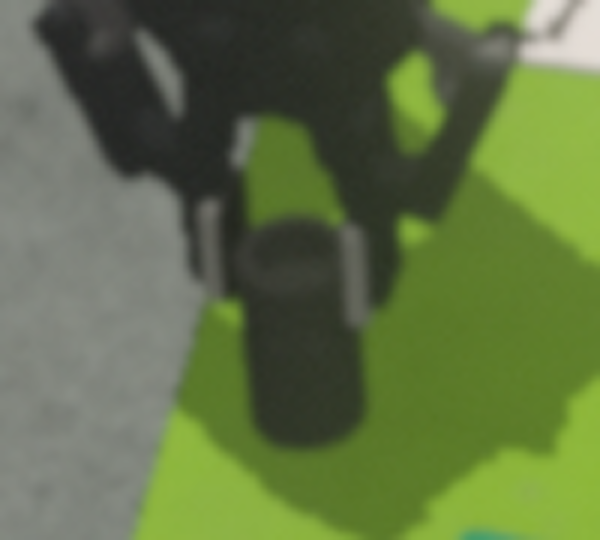

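View pics/w6.png

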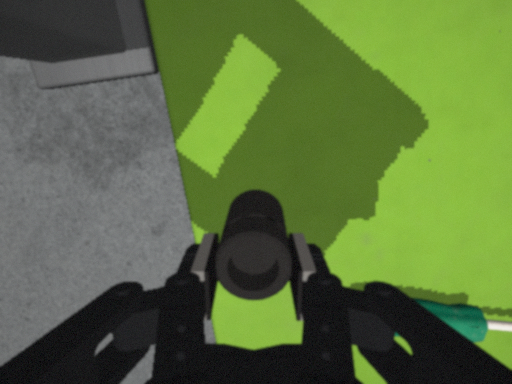

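Request:
{"op": "jog_arm", "data": {"series": [[[0, 0, 0, 0, 0, 0, 2], [0, 0, 0, 0, 0, 0, 2]]], "newtons": 40}}

```text
clock: 4.35
eef_pos: [423.4, -339.2, 15.6]
tcp_rot: [3.141, 0.0, 1.437]
contact_force: [-0.0, 0.1, 2.9]
opening: 0.392
```

Request:
{"op": "jog_arm", "data": {"series": [[[0, 0, -1, 0, 0, 0, 2], [0, 0, -3, 0, 0, 0, 2], [0, 0, -6, 0, 0, 0, 2], [0, 0, -8, 0, 0, 0, 2]]]}}

```text
clock: 4.85
eef_pos: [423.4, -339.3, 97.0]
tcp_rot: [3.141, 0.0, 1.437]
contact_force: [-0.5, 0.6, -1.7]
opening: 0.395
```

Run:
```python
from h import *
s=r.sense();print(s['clock'],s['eef_pos'],s['opening']*85,s['contact_force'])
im=r.grab_frame("side"); cv2.imwrite("pics/side7.png",cv2.resize(im[180:310,130:270,::-1],None,fx=5,fy=5,interpolation=cv2.INTER_CUBIC)[:600])
```

```text
4.85 [ 423.36236204 -339.26270883   96.96789212] 33.564152842852906 [-0.50089305  0.55657565 -1.69543179]
```

View pics/side7.png

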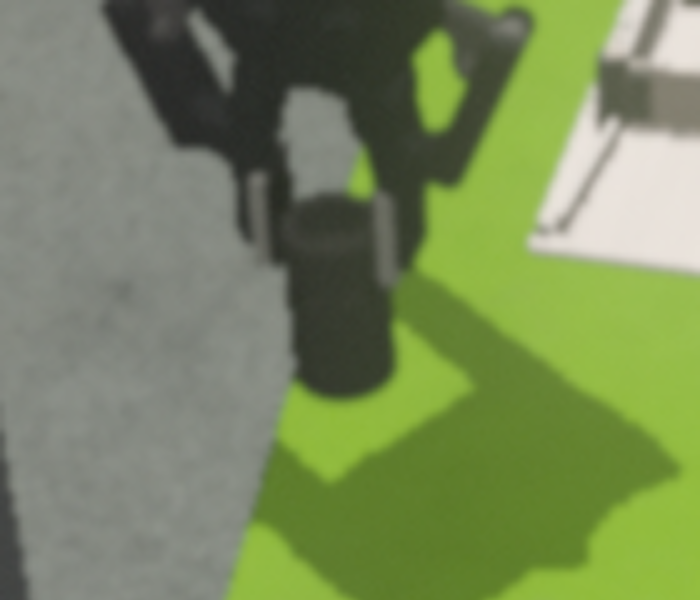

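Run:
```python
from h import *
plan([514.4,-137,130],1.44)
```

```text
shift cm [21.32  6.21 -3.11] rot [ 0.18  0.11 -0.18] | len 22.43 clock 4.9
```

Request:
{"op": "jog_arm", "data": {"series": [[[3.5, 1.0, -1.5, 0, 0, 0, 2], [8.5, 2.5, -3.1, 0, 0, 0, 2], [13.5, 4, -3.1, 0, 0, 0, 2], [18.5, 5.5, -3.1, 0, 0, 0, 2], [21.3, 6.2, -3.1, 0.2, 0.1, -0.2, 2]]]}}

```text
clock: 5.52
eef_pos: [513.5, -134.0, 126.3]
tcp_rot: [-3.138, -0.002, 1.442]
contact_force: [0.2, -0.5, -1.8]
opening: 0.389
```

Request:
{"op": "jog_arm", "data": {"series": [[[0, 0, 0, 0, 0, 0, 2], [0, 0, 0, 0, 0, 0, 2], [0, 0, 0, 0, 0, 0, 2]]]}}

```text
clock: 5.9
eef_pos: [512.6, -137.2, 126.3]
tcp_rot: [-3.138, -0.002, 1.439]
contact_force: [0.3, 0.0, -2.1]
opening: 0.393
```

Run:
```python
from h import *
s=r.sense(); im=r.grab_frame("wrist"); np.save("pics/w8.npy",[*s['eef_pos'],*s['tcp_rot']]); print(s['eef_pos'],s['tcp_rot'],s['opening'])
cv2.imwrite("pics/w8.png",im[:,:,::-1])
cv2.imwrite("pics/w8c.png",cv2.resize(im[:200,150:370,::-1],None,fx=3.5,fy=3,interpolation=cv2.INTER_CUBIC))
```

```text
[ 512.64884178 -137.18524102  126.28188851] [-3.13781597e+00 -1.59085033e-03  1.43927303e+00] 0.3930094298224915
```

View pics/w8.png

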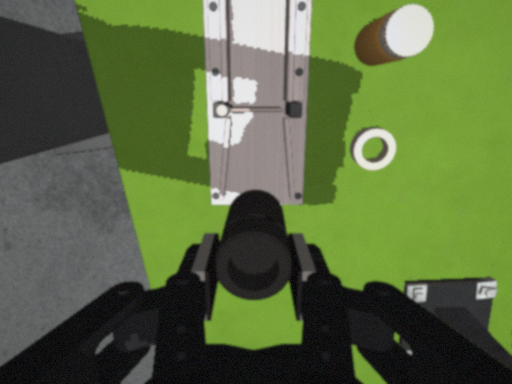

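The wrist view shows the held sleeve at (256,240), the lane with its front edge at row 204, and the gate posts at (222,110) and (294,108). I'll enlarge it for measuring.

Run:
```python
import cv2
im=cv2.imread("pics/w8.png")
cv2.imwrite("pics/w8c.png",cv2.resize(im[80:215,190:330],None,fx=4.4,fy=4.4,interpolation=cv2.INTER_CUBIC))
```

```text
(no output)
```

View pics/w8c.png

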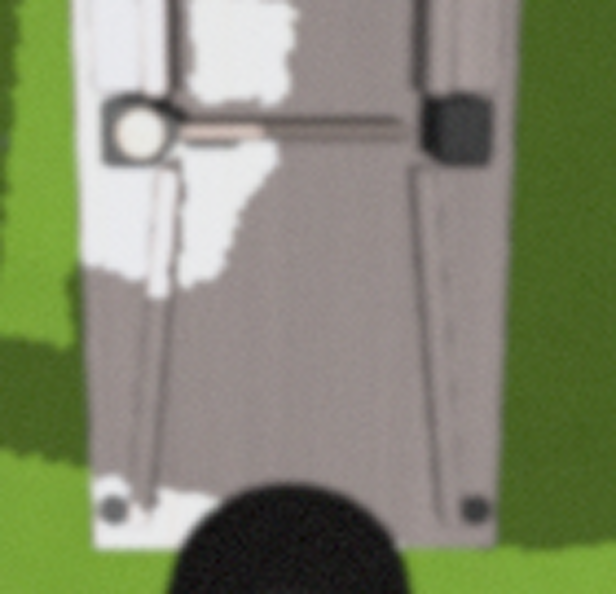

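```bash
cat > fit2.py <<'E'
from h import *
from scipy.optimize import least_squares
w=np.load("pics/w8.npy"); C=cam("wrist",dict(eef_pos=w[:3],tcp_rot=w[3:]))
px=lambda u,v:np.array([190+(u+.5)/4.4-.5,80+(v+.5)/4.4-.5])
a,b=ray(C,*px(94,549),4),ray(C,*px(496,548),4)
e1,e2=ray(C,*px(74,2),4),ray(C,*px(522,2),4)
print(a,b,np.linalg.norm(a-b),e1,e2,np.linalg.norm(e1-e2))
for p,q in((a,e1),(b,e2)): print("edge yaw",np.degrees(np.arctan2(*(q-p)[[1,0]])))
d=b-a;print("front yaw",np.degrees(np.arctan2(d[1],d[0]))+90)
m0,m1=(a+b)/2,(e1+e2)/2;yaw=np.arctan2(*(m1-m0)[[1,0]]);print("mid yaw",np.degrees(yaw),m0)
yawd=yaw
L=(m0[0]+93*np.cos(yaw),m0[1]+93*np.sin(yaw),yaw);print("L",L)
t=ray(C,*px(400,128),40);f=ray(C,*px(290,128),40)
for P in (t,f,ray(C,*px(180,131),40),w[:3]):
    q=P[:2]-np.array(L[:2]);c,s=np.cos(yaw),np.sin(yaw);print("lane xy",c*q[0]+s*q[1],-s*q[0]+c*q[1])
# sleeve held, in wrist image: bottom z
print("TCP px",proj(C,w[:3]+[[0,0,0],[0,0,48]]))
E
python3 fit2.py
```

```text
[ 464.91017856 -164.23996925    4.        ] [ 554.54929815 -175.78534743    4.        ] 90.37957467661171 [480.79336497 -48.81558823   4.        ] [569.79340202 -60.67221529   4.        ] 89.78633638013005
edge yaw 82.16491467142984
edge yaw 82.4563763212739
front yaw 82.66079879170167
mid yaw 82.31039869893308 [ 509.72973836 -170.01265834    4.        ]
L (np.float64(522.1737268764408), np.float64(-77.84896077103527), np.float64(1.4365874659256392))
lane xy 0.6762202249697664 -18.270939673806623
lane xy 0.6339647364647389 1.5878606395976533
lane xy 0.06511347732849115 21.469799755699867
lane xy -60.07718869949952 1.4996627895990864
TCP px [[255.68402738 222.12780302]
 [256.05976665 264.38130963]]
```

```bash
cat >> h.py <<'E'
L0=(522.2,-77.8,1.4366)
def lp(x,y,z): 
    p=lane2w(L0,(x,y,z))[0]; plan(p,L0[2])
def lane_of(P):
    q=np.array(P[:2])-np.array(L0[:2]);c,s=np.cos(L0[2]),np.sin(L0[2]);return np.array([c*q[0]+s*q[1],-s*q[0]+c*q[1],P[2]])
def st():
    s=r.sense();c,sn=np.cos(L0[2]),np.sin(L0[2]);f=s['contact_force']
    print("t",s['clock'],"lane TCP",lane_of(s['eef_pos']).round(1),"rot",s['tcp_rot'].round(4),"F lane",np.round([c*f[0]+sn*f[1],-sn*f[0]+c*f[1],f[2]],2),"open",(s['opening']*85).round(2))
E
python3 -c "
from h import *
st();lp(-50,0,60);lp(-50,0,22)"
```

```text
Traceback (most recent call last):
  File "h.py", line 32, in st
    print("t",s['clock'],"lane TCP",lane_of(s['eef_pos']).round(1),"rot",s['tcp_rot'].round(4),"F lane",np.round([c*f[0]+sn*f[1],-sn*f[0]+c*f[1],f[2]],2),"open",(s['opening']*85).round(2))
                                                                                                                                                                 ^^^^^^^^^^^^^^^^^^^^^^^
AttributeError: 'float' object has no attribute 'round'
```

```bash
sed -i "s/(s\['opening'\]\*85).round(2)/round(s['opening']*85,2)/" h.py
python3 -c "
from h import *
st();lp(-50,0,60);lp(-50,0,22)"
```

```text
t 5.95 lane TCP [-60.1   1.5 126.3] rot [-3.1379e+00 -1.6000e-03  1.4390e+00] F lane [ 0.25 -0.09 -2.22] open 33.66
shift cm [1.   0.18 6.63] rot [-0.21 -0.09  0.14] | len 6.71 clock 5.95
shift cm [ 1.    0.19 10.43] rot [-0.21 -0.09  0.14] | len 10.48 clock 5.95
```

Request:
{"op": "jog_arm", "data": {"series": [[[1.0, 0.2, 2.5, -0.2, -0.1, 0.1, 2], [1.0, 0.2, 6.0, -0.2, -0.1, 0.1, 2], [1.0, 0.2, 9.0, -0.2, -0.1, 0.1, 2], [1.0, 0.2, 10.2, -0.2, -0.1, 0.1, 2], [1.0, 0.2, 10.2, -0.2, -0.1, 0.1, 2]]]}}

```text
clock: 6.58
eef_pos: [515.7, -126.8, 24.1]
tcp_rot: [-3.14, -0.0, 1.438]
contact_force: [-0.3, 0.0, -1.7]
opening: 0.392
```

```bash
python3 -c "
from h import *
st();lp(-50,0,20)
for n in ['side','wrist']:
    im=r.grab_frame(n)[:,:,::-1]
    cv2.imwrite(f'pics/{n}9.png',cv2.resize(im[150:240,220:320],None,fx=6,fy=6,interpolation=cv2.INTER_CUBIC) if n=='side' else im)
"
```

```text
t 6.575 lane TCP [-49.4  -0.1  24.1] rot [-3.1404e+00 -1.0000e-04  1.4379e+00] F lane [-0.    0.29 -1.68] open 33.32
shift cm [-0.06 -0.01  0.41] rot [-0.07 -0.01  0.07] | len 0.41 clock 6.575
```

View pics/side9.png

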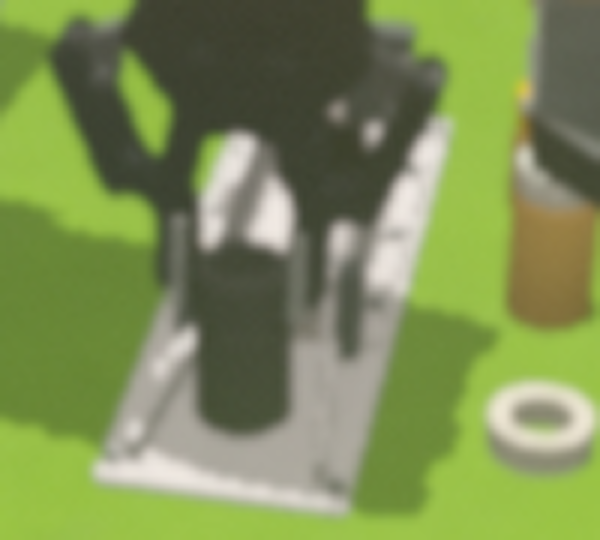

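View pics/wrist9.png

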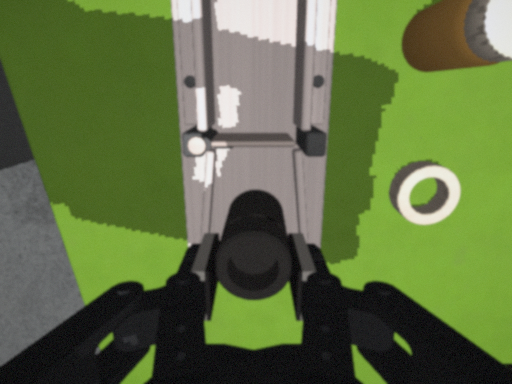

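The sleeve sits between the guides and is centred on the gate: posts at columns 196 and 312, sleeve at 255. Next I'll lower it to the floor.

Request:
{"op": "jog_arm", "data": {"series": [[[0, 0, 0.2, 0, 0, 0, 2], [0, 0, 0.35, 0, 0, 0, 2], [0, 0, 0.45, 0, 0, 0, 2], [0, 0, 0.45, 0, 0, 0, 2]]]}}

```text
clock: 7.18
eef_pos: [516.1, -126.4, 19.9]
tcp_rot: [-3.142, -0.0, 1.439]
contact_force: [0.7, -0.2, -1.7]
opening: 0.39
```

```bash
python3 -c "
from h import *
st()"
```

```text
t 7.175 lane TCP [-49.   -0.4  19.9] rot [-3.1416 -0.      1.4387] F lane [-0.09 -0.71 -1.74] open 33.15
```

Request:
{"op": "jog_arm", "data": {"series": [[[0, 0, 0.05, 0, 0, 0, 2], [0, 0, 0.1, 0, 0, 0, 2], [0, 0, 0.1, 0, 0, 0, 2]]]}}

```text
clock: 7.55
eef_pos: [516.3, -126.5, 19.5]
tcp_rot: [3.141, 0.0, 1.439]
contact_force: [-1.7, 0.1, 6.1]
opening: 0.39
```

```bash
python3 -c "
from h import *
st()"
```

```text
t 7.55 lane TCP [-49.   -0.7  19.5] rot [3.1413 0.     1.4386] F lane [-0.09  1.71  6.06] open 33.14
```

Request:
{"op": "jog_arm", "data": {"series": [[[0, 0, 0, 0, 0, 0, 4.5], [0, 0, 0, 0, 0, 0, 5.0], [0, 0, -0.2, 0, 0, 0, 5.0], [0, 0, -0.6, 0, 0, 0, 5.0], [0, 0, -0.6, 0, 0, 0, 5.0]]]}}

```text
clock: 8.18
eef_pos: [516.4, -126.5, 25.3]
tcp_rot: [3.141, 0.0, 1.439]
contact_force: [-0.5, -0.1, 1.0]
opening: 0.585
```

```bash
python3 -c "
from h import *
st()
for n in ['side']:
    im=r.grab_frame(n)[:,:,::-1]
    cv2.imwrite(f'pics/{n}10.png',cv2.resize(im[150:240,220:320],None,fx=6,fy=6,interpolation=cv2.INTER_CUBIC) if n=='side' else im)
"
```

```text
t 8.175 lane TCP [-49.1  -0.8  25.3] rot [3.1409e+00 1.0000e-04 1.4386e+00] F lane [-0.16  0.47  0.99] open 49.74
```

View pics/side10.png

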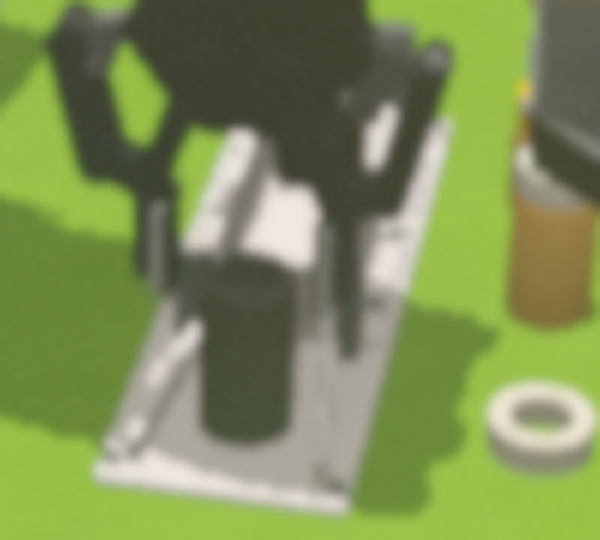

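Request:
{"op": "jog_arm", "data": {"series": [[[0, 0, 0, 0, 0, 0, 3.5], [0, 0, 0, 0, 0, 0, 2.5], [0, 0, 0, 0, 0, 0, 2], [0, 0, 0, 0, 0, 0, 2], [0, 0, 0, 0, 0, 0, 2]]], "newtons": 40}}

```text
clock: 8.85
eef_pos: [516.4, -126.5, 25.1]
tcp_rot: [3.141, 0.0, 1.439]
contact_force: [0.2, -0.4, 5.6]
opening: 0.39
```

```bash
python3 -c "
from h import *
st();lp(-15,0,25.2)"
```

```text
t 8.85 lane TCP [-49.   -0.8  25.1] rot [3.1409e+00 1.0000e-04 1.4387e+00] F lane [-0.34 -0.27  5.57] open 33.19
shift cm [ 3.4  -0.07 -0.01] rot [0.04 0.   0.12] | len 3.41 clock 8.85
```

Request:
{"op": "jog_arm", "data": {"series": [[[0.5, 0, -0.05, 0, 0, 0, 2], [1.2, -0.05, -0.05, 0, 0, 0.1, 2], [1.9, -0.05, -0.05, 0, 0, 0.1, 2], [2.5, -0.05, -0.05, 0, 0, 0.1, 2], [2.5, -0.05, -0.05, 0, 0, 0.1, 2]]]}}

```text
clock: 9.48
eef_pos: [519.6, -101.6, 25.8]
tcp_rot: [3.14, 0.001, 1.438]
contact_force: [0.2, -4.5, 6.6]
opening: 0.388
```

```bash
python3 -c "
from h import *
st()
for n in ['side','wrist']:
    im=r.grab_frame(n)[:,:,::-1]
    cv2.imwrite(f'pics/{n}11.png',cv2.resize(im[150:240,220:320],None,fx=6,fy=6,interpolation=cv2.INTER_CUBIC) if n=='side' else im)
"
```

```text
t 9.475 lane TCP [-23.9  -0.6  25.8] rot [3.1402e+00 7.0000e-04 1.4378e+00] F lane [-4.47 -0.85  6.59] open 32.99
```

View pics/side11.png

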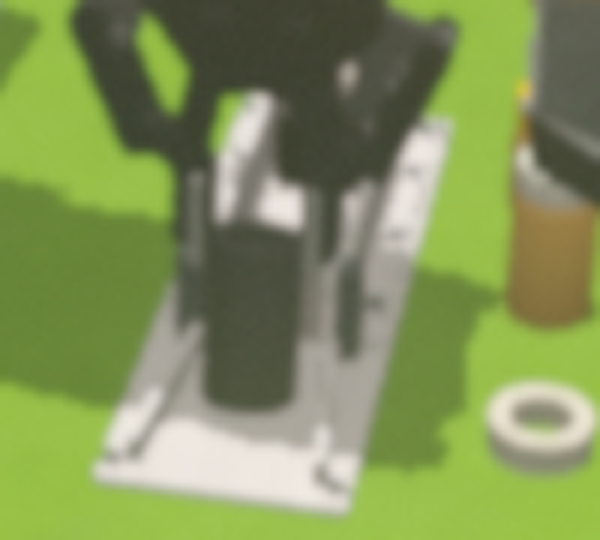

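View pics/wrist11.png

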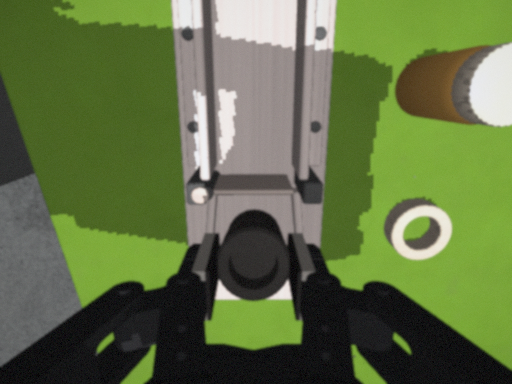

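Request:
{"op": "jog_arm", "data": {"series": [[[0, 0, -0.07, 0, 0, 0, 2], [0.5, 0, -0.07, 0, 0, 0, 2], [1.0, -0.03, -0.07, 0, 0, 0, 2], [1.5, -0.03, -0.07, 0, 0, 0, 2], [1.5, -0.03, -0.07, 0, 0, 0, 2]]]}}

```text
clock: 10.2
eef_pos: [520.4, -86.2, 26.0]
tcp_rot: [-3.141, -0.0, 1.437]
contact_force: [-0.8, -2.0, 0.9]
opening: 0.386
```

```bash
python3 -c "
from h import *
st()
"
```

```text
t 10.2 lane TCP [-8.6  0.6 26. ] rot [-3.1412 -0.      1.4375] F lane [-2.11  0.54  0.85] open 32.83
```

Request:
{"op": "jog_arm", "data": {"series": [[[0.5, 0, 0, 0, 0, 0, 2], [1.0, 0.03, 0, 0, 0, 0, 2], [1.5, 0.05, 0, 0, 0, 0, 2], [2.0, 0.05, 0, 0, 0, 0, 2], [2.0, 0.05, 0, 0, 0, 0, 2]]]}}

```text
clock: 10.82
eef_pos: [524.5, -66.4, 26.2]
tcp_rot: [3.14, -0.001, 1.437]
contact_force: [2.6, -2.4, -2.6]
opening: 0.388
```

```bash
python3 -c "
from h import *
st()
for n in ['side','wrist']:
    im=r.grab_frame(n)[:,:,::-1]
    cv2.imwrite(f'pics/{n}12.png',cv2.resize(im[150:240,220:320],None,fx=6,fy=6,interpolation=cv2.INTER_CUBIC) if n=='side' else im)
"
```

```text
t 10.825 lane TCP [11.6 -0.8 26.2] rot [ 3.1403e+00 -5.0000e-04  1.4370e+00] F lane [-2.01 -2.93 -2.6 ] open 32.99
```

View pics/side12.png

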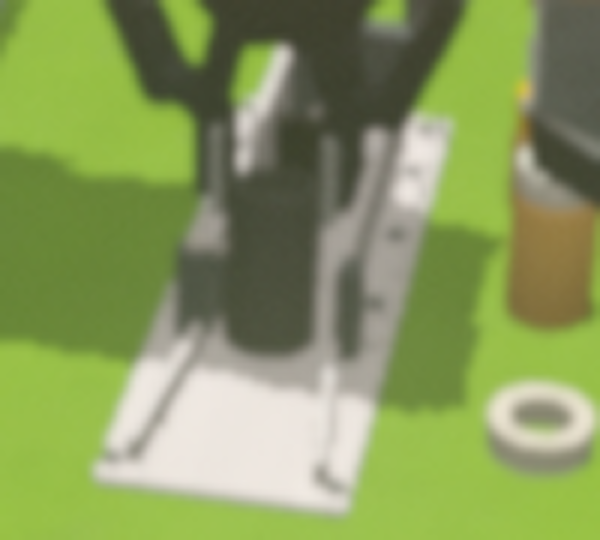

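View pics/wrist12.png

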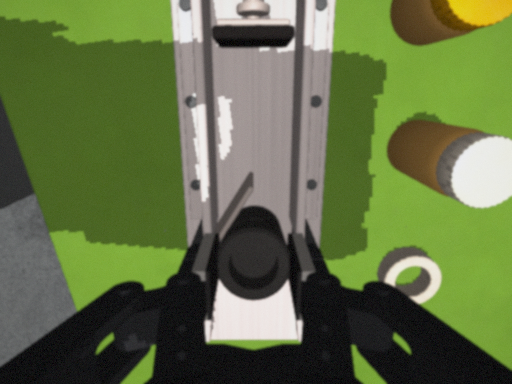

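```bash
python3 -c "
from h import *
C=cam('wrist')
for u,v,z in [(253,46,7),(253,46,39),(253,27,39)]: print(z,lane_of(ray(C,u,v,z)).round(1))
print(proj(C,lane2w(L0,[(107,0,39),(107,0,7)])))
lp(40,0,25.7)
"
```

```text
7 [109.5   0.7   7. ]
39 [105.5   0.7  39. ]
39 [113.5   0.7  39. ]
[[254.50548355  42.5620705 ]
 [254.21343441  50.8347191 ]]
shift cm [ 2.86 -0.08  0.05] rot [ 0.08 -0.03  0.01] | len 2.86 clock 10.925
```

Request:
{"op": "jog_arm", "data": {"series": [[[0.6, -0.05, 0.05, 0, 0, 0, 2], [1.3, -0.08, 0.05, 0, 0, 0, 2], [2.0, -0.08, 0.05, 0, 0, 0, 2], [2.8, -0.08, 0.05, 0, 0, 0, 2], [2.8, -0.08, 0.05, 0, 0, 0, 2]]]}}

```text
clock: 11.55
eef_pos: [527.0, -38.7, 25.9]
tcp_rot: [3.141, -0.0, 1.437]
contact_force: [2.7, -1.6, 2.6]
opening: 0.387
```

```bash
python3 -c "
from h import *
st();lp(65,0,25.5)"
```

```text
t 11.55 lane TCP [39.4  0.5 25.9] rot [ 3.1411e+00 -2.0000e-04  1.4373e+00] F lane [-1.26 -2.89  2.64] open 32.88
shift cm [2.56 0.05 0.04] rot [ 0.03 -0.01  0.04] | len 2.56 clock 11.55
```

Request:
{"op": "jog_arm", "data": {"series": [[[0.6, 0.02, 0, 0, 0, 0, 2], [1.2, 0.04, 0, 0, 0, 0, 2], [1.8, 0.05, 0, 0, 0, 0, 2], [2.5, 0.05, 0, 0, 0, 0, 2], [2.5, 0.05, 0, 0, 0, 0, 2]]]}}

```text
clock: 12.18
eef_pos: [530.7, -14.3, 25.8]
tcp_rot: [3.141, 0.0, 1.437]
contact_force: [1.4, -3.7, 5.5]
opening: 0.39
```

```bash
python3 -c "
from h import *
st();lp(65,0,25.5)
for n in ['side','wrist']:
    im=r.grab_frame(n)[:,:,::-1]
    cv2.imwrite(f'pics/{n}13.png',cv2.resize(im[130:220,220:320],None,fx=6,fy=6,interpolation=cv2.INTER_CUBIC) if n=='side' else im)
"
```

```text
t 12.175 lane TCP [64.1  0.1 25.8] rot [3.1413e+00 1.0000e-04 1.4372e+00] F lane [-3.47 -1.83  5.54] open 33.15
shift cm [0.09 0.01 0.03] rot [0.02 0.   0.04] | len 0.1 clock 12.175
```

View pics/side13.png

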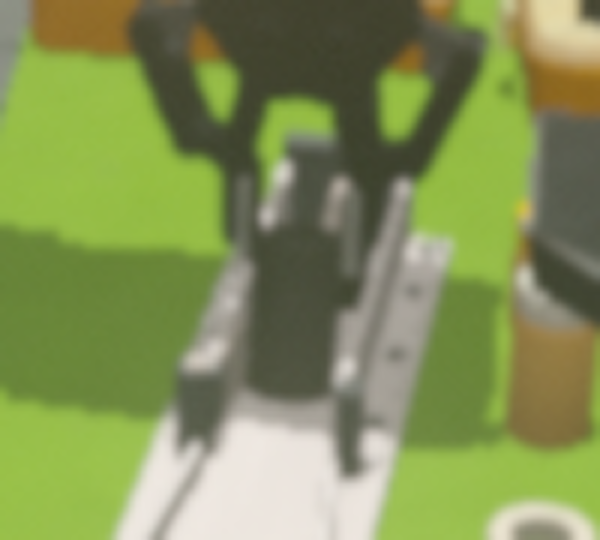

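View pics/wrist13.png

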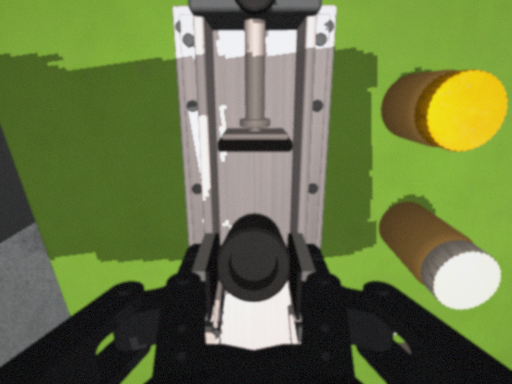

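```bash
python3 -c "
from h import *
C=cam('wrist')
for u,v,z in [(255,151,7),(255,140,39)]: print(z,lane_of(ray(C,u,v,z)).round(1))
"
```

```text
7 [102.9   0.4   7. ]
39 [114.4   0.6  39. ]
```

Request:
{"op": "jog_arm", "data": {"series": [[[0, 0, -0.03, 0, 0, 0, 2], [0.5, 0, -0.03, 0, 0, 0, 2], [1.0, 0, -0.03, 0, 0, 0, 2], [1.5, 0, -0.03, 0, 0, 0, 2], [1.5, 0, -0.03, 0, 0, 0, 2]]]}}

```text
clock: 12.9
eef_pos: [532.2, 1.0, 25.8]
tcp_rot: [-3.141, 0.0, 1.437]
contact_force: [-0.7, -3.0, 4.6]
opening: 0.392
```

```bash
python3 -c "
from h import *
st()"
```

```text
t 12.9 lane TCP [79.4  0.6 25.8] rot [-3.1409  0.      1.4374] F lane [-3.04  0.26  4.64] open 33.32
```

Request:
{"op": "jog_arm", "data": {"series": [[[0.1, 0, 0, 0, 0, 0, 2], [0.2, 0, 0, 0, 0, 0, 2], [0.3, 0, 0, 0, 0, 0, 2], [0.4, 0, 0, 0, 0, 0, 2], [0.4, 0, 0, 0, 0, 0, 2]]]}}

```text
clock: 13.52
eef_pos: [533.0, 4.6, 25.9]
tcp_rot: [-3.141, -0.0, 1.437]
contact_force: [-1.2, -3.5, 4.3]
opening: 0.388
```

```bash
python3 -c "
from h import *
st()"
```

```text
t 13.525 lane TCP [83.1  0.3 25.9] rot [-3.1414e+00 -1.0000e-04  1.4368e+00] F lane [-3.58  0.76  4.26] open 32.98
```

Request:
{"op": "jog_arm", "data": {"series": [[[0.05, 0, 0, 0, 0, 0, 2], [0.1, 0, 0, 0, 0, 0, 2], [0.15, 0, 0, 0, 0, 0, 2], [0.2, 0, 0, 0, 0, 0, 2], [0.2, 0, 0, 0, 0, 0, 2]]]}}

```text
clock: 14.15
eef_pos: [533.4, 6.5, 25.9]
tcp_rot: [3.142, -0.0, 1.437]
contact_force: [-0.8, -3.2, 3.6]
opening: 0.382
```

Request:
{"op": "jog_arm", "data": {"series": [[[0.05, 0, 0, 0, 0, 0, 2], [0.1, 0, 0, 0, 0, 0, 2], [0.15, 0, 0, 0, 0, 0, 2], [0.15, 0, 0, 0, 0, 0, 2]]]}}

```text
clock: 14.65
eef_pos: [533.6, 8.0, 25.9]
tcp_rot: [3.142, -0.0, 1.437]
contact_force: [-0.7, -3.5, 3.9]
opening: 0.392
```

Request:
{"op": "jog_arm", "data": {"series": [[[0.05, 0, 0, 0, 0, 0, 2], [0.1, 0, 0, 0, 0, 0, 2], [0.15, 0, 0, 0, 0, 0, 2], [0.15, 0, 0, 0, 0, 0, 2]]]}}

```text
clock: 15.15
eef_pos: [533.7, 9.5, 25.9]
tcp_rot: [-3.142, -0.0, 1.437]
contact_force: [-0.0, -2.4, 2.2]
opening: 0.39
```

Request:
{"op": "jog_arm", "data": {"series": [[[0.05, 0, 0, 0, 0, 0, 2], [0.1, 0, 0, 0, 0, 0, 2], [0.1, 0, 0, 0, 0, 0, 2]]]}}

```text
clock: 15.52
eef_pos: [533.9, 10.5, 25.9]
tcp_rot: [-3.142, -0.0, 1.437]
contact_force: [0.3, -3.7, 2.1]
opening: 0.392
```

Request:
{"op": "jog_arm", "data": {"series": [[[0.05, 0, 0, 0, 0, 0, 2], [0.1, 0, 0, 0, 0, 0, 2], [0.1, 0, 0, 0, 0, 0, 2]]]}}

```text
clock: 15.9
eef_pos: [534.0, 11.4, 25.9]
tcp_rot: [-3.142, 0.0, 1.437]
contact_force: [-0.1, -2.8, 2.9]
opening: 0.39
```

Request:
{"op": "jog_arm", "data": {"series": [[[0.05, 0, 0, 0, 0, 0, 2], [0.1, 0, 0, 0, 0, 0, 2], [0.1, 0, 0, 0, 0, 0, 2]]]}}

```text
clock: 16.27
eef_pos: [534.1, 12.4, 25.9]
tcp_rot: [-3.142, -0.0, 1.437]
contact_force: [0.3, -1.9, 2.9]
opening: 0.389
```

Request:
{"op": "jog_arm", "data": {"series": [[[0.05, 0, 0, 0, 0, 0, 2], [0.1, 0, 0, 0, 0, 0, 2], [0.1, 0, 0, 0, 0, 0, 2]]]}}

```text
clock: 16.65
eef_pos: [534.3, 13.5, 25.9]
tcp_rot: [-3.142, -0.0, 1.437]
contact_force: [0.3, -2.8, 2.7]
opening: 0.391
```

Request:
{"op": "jog_arm", "data": {"series": [[[0.05, 0, 0, 0, 0, 0, 2], [0.1, 0, 0, 0, 0, 0, 2], [0.1, 0, 0, 0, 0, 0, 2]]]}}

```text
clock: 17.02
eef_pos: [534.4, 14.4, 25.9]
tcp_rot: [3.142, 0.0, 1.437]
contact_force: [-0.0, -3.3, 2.1]
opening: 0.389
```

```bash
python3 -c "
from h import *
st()
for n in ['side','wrist']:
    im=r.grab_frame(n)[:,:,::-1]
    cv2.imwrite(f'pics/{n}14.png',cv2.resize(im[120:210,220:320],None,fx=6,fy=6,interpolation=cv2.INTER_CUBIC) if n=='side' else cv2.resize(im[150:330,180:330],None,fx=3.3,fy=3.3,interpolation=cv2.INTER_CUBIC))
"
```

```text
t 17.025 lane TCP [93.   0.2 25.9] rot [3.1416 0.     1.4369] F lane [-3.25 -0.42  2.1 ] open 33.09
```

View pics/side14.png

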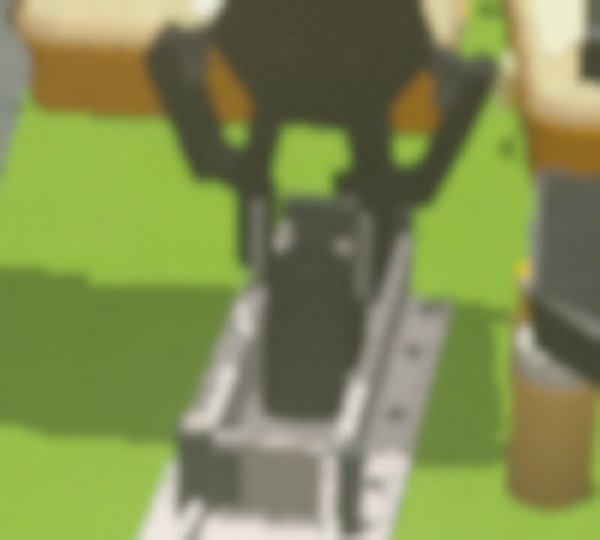

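View pics/wrist14.png

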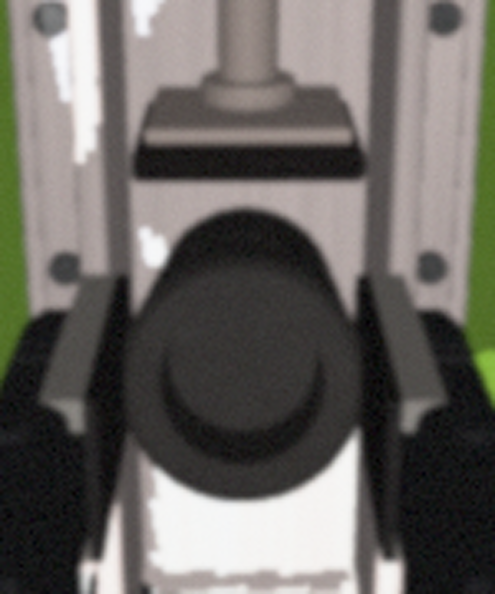

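The flap has shut behind the sleeve, which is still about 5–7 mm short of the pad in the wrist crop (sleeve front at row 207, pad at row 178).

Request:
{"op": "jog_arm", "data": {"series": [[[0.1, 0, 0, 0, 0, 0, 2], [0.2, 0, 0, 0, 0, 0, 2], [0.25, 0, 0, 0, 0, 0, 2], [0.25, 0, 0, 0, 0, 0, 2]]]}}

```text
clock: 17.62
eef_pos: [534.7, 16.9, 25.9]
tcp_rot: [3.142, 0.0, 1.437]
contact_force: [-1.4, -1.8, 1.9]
opening: 0.388
```

Request:
{"op": "jog_arm", "data": {"series": [[[0.05, 0, 0, 0, 0, 0, 2], [0.1, 0, 0, 0, 0, 0, 2], [0.1, 0, 0, 0, 0, 0, 2]]]}}

```text
clock: 18.0
eef_pos: [534.9, 17.9, 25.9]
tcp_rot: [3.142, -0.0, 1.437]
contact_force: [-0.6, -2.3, 1.2]
opening: 0.39
```

Request:
{"op": "jog_arm", "data": {"series": [[[0.05, 0, 0, 0, 0, 0, 2], [0.1, 0, 0, 0, 0, 0, 2], [0.1, 0, 0, 0, 0, 0, 2]]]}}

```text
clock: 18.38
eef_pos: [535.0, 18.9, 25.9]
tcp_rot: [-3.142, -0.0, 1.437]
contact_force: [-1.0, -2.0, 2.6]
opening: 0.387
```

Request:
{"op": "jog_arm", "data": {"series": [[[0.05, 0, 0, 0, 0, 0, 2], [0.1, 0, 0, 0, 0, 0, 2], [0.1, 0, 0, 0, 0, 0, 2]]]}}

```text
clock: 18.75
eef_pos: [535.2, 19.9, 25.9]
tcp_rot: [-3.142, -0.0, 1.437]
contact_force: [-0.4, -1.4, 1.8]
opening: 0.386
```

Request:
{"op": "jog_arm", "data": {"series": [[[0.05, 0, 0, 0, 0, 0, 2], [0.1, 0, 0, 0, 0, 0, 2], [0.1, 0, 0, 0, 0, 0, 2]]]}}

```text
clock: 19.12
eef_pos: [535.3, 20.8, 25.9]
tcp_rot: [-3.142, 0.0, 1.437]
contact_force: [-0.7, -2.9, 2.6]
opening: 0.39
```

Request:
{"op": "jog_arm", "data": {"series": [[[0.05, 0, 0, 0, 0, 0, 2], [0.1, 0, 0, 0, 0, 0, 2], [0.1, 0, 0, 0, 0, 0, 2]]]}}

```text
clock: 19.5
eef_pos: [535.4, 21.9, 25.9]
tcp_rot: [3.142, -0.0, 1.437]
contact_force: [0.2, -1.6, 2.0]
opening: 0.388
```

Request:
{"op": "jog_arm", "data": {"series": [[[0.05, 0, 0, 0, 0, 0, 2], [0.1, 0, 0, 0, 0, 0, 2], [0.1, 0, 0, 0, 0, 0, 2]]]}}

```text
clock: 19.88
eef_pos: [535.5, 22.7, 25.9]
tcp_rot: [-3.142, 0.0, 1.437]
contact_force: [-0.5, -3.1, 3.3]
opening: 0.387
```

```bash
python3 -c "
from h import *
st()
for n in ['wrist']:
    im=r.grab_frame(n)[:,:,::-1]
    cv2.imwrite(f'pics/{n}15.png',cv2.resize(im[150:330,180:330],None,fx=3.3,fy=3.3,interpolation=cv2.INTER_CUBIC))
"
```

```text
t 19.875 lane TCP [101.4   0.3  25.9] rot [-3.1415e+00  1.0000e-04  1.4370e+00] F lane [-3.12  0.1   3.26] open 32.88
```

View pics/wrist15.png

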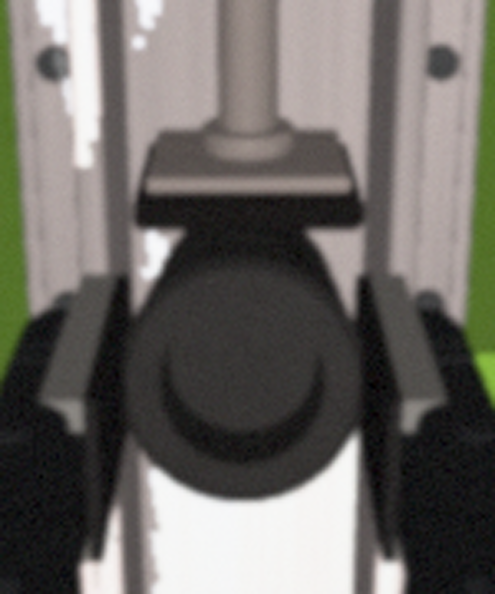

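Request:
{"op": "jog_arm", "data": {"series": [[[0.05, 0, 0, 0, 0, 0, 2], [0.1, 0, 0, 0, 0, 0, 2], [0.1, 0, 0, 0, 0, 0, 2]]]}}

```text
clock: 20.3
eef_pos: [535.6, 23.6, 25.9]
tcp_rot: [-3.142, 0.0, 1.437]
contact_force: [-0.3, -5.0, 2.8]
opening: 0.391
```

Request:
{"op": "jog_arm", "data": {"series": [[[0.05, 0, 0, 0, 0, 0, 2], [0.1, 0, 0, 0, 0, 0, 2], [0.1, 0, 0, 0, 0, 0, 2]]]}}

```text
clock: 20.68
eef_pos: [535.7, 24.3, 25.9]
tcp_rot: [-3.142, 0.001, 1.437]
contact_force: [-0.9, -7.8, 4.2]
opening: 0.385
```

Request:
{"op": "jog_arm", "data": {"series": [[[0.05, 0, 0, 0, 0, 0, 2], [0.05, 0, 0, 0, 0, 0, 2], [0.05, 0, 0, 0, 0, 0, 2]]]}}

```text
clock: 21.05
eef_pos: [535.8, 24.6, 26.0]
tcp_rot: [-3.141, 0.001, 1.437]
contact_force: [-0.8, -7.6, 4.3]
opening: 0.387
```

Request:
{"op": "jog_arm", "data": {"series": [[[0.05, 0, 0, 0, 0, 0, 2], [0.1, 0, 0, 0, 0, 0, 2], [0.1, 0, 0, 0, 0, 0, 2]]]}}

```text
clock: 21.42
eef_pos: [535.8, 25.4, 26.0]
tcp_rot: [-3.141, 0.001, 1.437]
contact_force: [-1.8, -9.4, 4.9]
opening: 0.386
```

Request:
{"op": "jog_arm", "data": {"series": [[[0.03, 0, 0, 0, 0, 0, 2], [0.05, 0, 0, 0, 0, 0, 2], [0.05, 0, 0, 0, 0, 0, 2]]]}}

```text
clock: 21.8
eef_pos: [535.8, 25.8, 25.9]
tcp_rot: [-3.141, 0.001, 1.437]
contact_force: [-1.4, -9.9, 5.4]
opening: 0.387
```

```bash
python3 -c "
from h import *
st()
for n in ['wrist','scene']:
    im=r.grab_frame(n)[:,:,::-1]
    cv2.imwrite(f'pics/{n}16.png',cv2.resize(im[150:330,180:330] if n=='wrist' else im[120:250,180:330],None,fx=3.3,fy=3.3,interpolation=cv2.INTER_CUBIC))
"
```

```text
t 21.8 lane TCP [104.5   0.4  25.9] rot [-3.1412e+00  1.3000e-03  1.4374e+00] F lane [-10.03   0.06   5.4 ] open 32.93
```

View pics/wrist16.png

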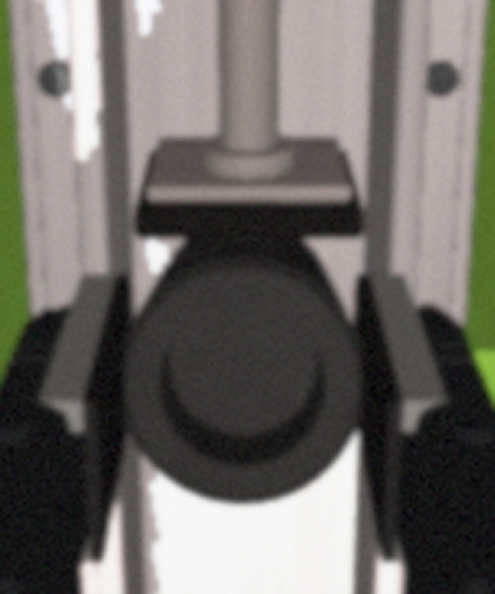

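View pics/scene16.png

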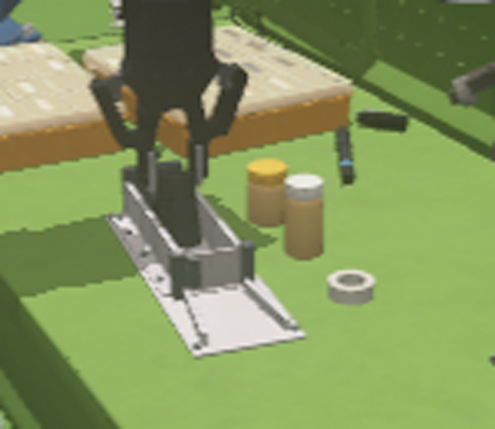

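Request:
{"op": "jog_arm", "data": {"series": [[[0.04, 0, 0, 0, 0, 0, 2], [0.08, 0, 0, 0, 0, 0, 2], [0.08, 0, 0, 0, 0, 0, 2], [0.08, 0, 0, 0, 0, 0, 2], [0.08, 0, 0, 0, 0, 0, 2]]]}}

```text
clock: 22.52
eef_pos: [536.0, 26.5, 25.9]
tcp_rot: [-3.141, 0.001, 1.437]
contact_force: [-1.6, -11.1, 4.4]
opening: 0.39
```

Request:
{"op": "jog_arm", "data": {"series": [[[0.05, 0, 0, 0, 0, 0, 2], [0.05, 0, 0, 0, 0, 0, 2], [0.05, 0, 0, 0, 0, 0, 2], [0.05, 0, 0, 0, 0, 0, 2], [0.05, 0, 0, 0, 0, 0, 2]]]}}

```text
clock: 23.15
eef_pos: [536.1, 26.9, 26.0]
tcp_rot: [-3.141, 0.002, 1.438]
contact_force: [-1.9, -11.0, 4.5]
opening: 0.386
```

Request:
{"op": "jog_arm", "data": {"series": [[[-0.08, 0, 0, 0, 0, 0, 2], [-0.15, 0, 0, 0, 0, 0, 2], [-0.2, 0, 0, 0, 0, 0, 2], [-0.2, 0, 0, 0, 0, 0, 2]]]}}

```text
clock: 23.65
eef_pos: [535.9, 25.5, 25.9]
tcp_rot: [-3.142, 0.001, 1.437]
contact_force: [0.1, -7.5, 2.7]
opening: 0.384
```

Request:
{"op": "jog_arm", "data": {"series": [[[0, 0, 0, 0, 0, 0, 3.8], [0, 0, 0, 0, 0, 0, 4.5], [0, 0, 0, 0, 0, 0, 6], [0, 0, 0, 0, 0, 0, 6]]]}}

```text
clock: 24.15
eef_pos: [536.0, 26.2, 25.9]
tcp_rot: [-3.142, -0.0, 1.437]
contact_force: [0.1, 0.2, -1.0]
opening: 0.699
```

```bash
python3 -c "
from h import *
st()
for n in ['wrist','side']:
    im=r.grab_frame(n)[:,:,::-1]
    cv2.imwrite(f'pics/{n}17.png',cv2.resize(im[150:330,180:330] if n=='wrist' else im[110:210,220:320],None,fx=3.3 if n=='wrist' else 5.5,fy=3.3 if n=='wrist' else 5.5,interpolation=cv2.INTER_CUBIC))
"
```

```text
t 24.15 lane TCP [104.9   0.3  25.9] rot [-3.1415e+00 -1.0000e-04  1.4370e+00] F lane [ 0.17 -0.03 -1.03] open 59.41
```

View pics/wrist17.png

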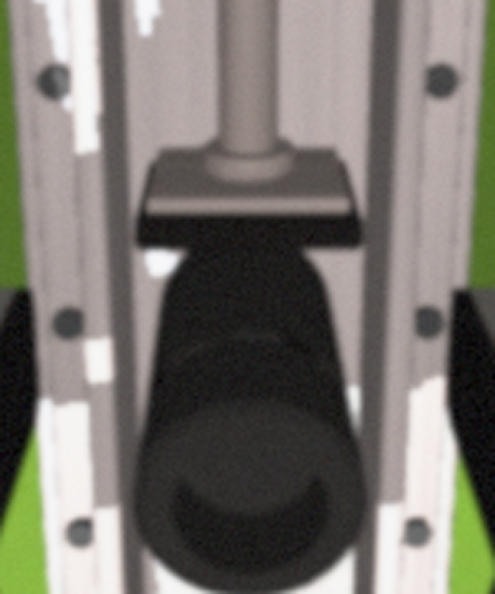

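View pics/side17.png

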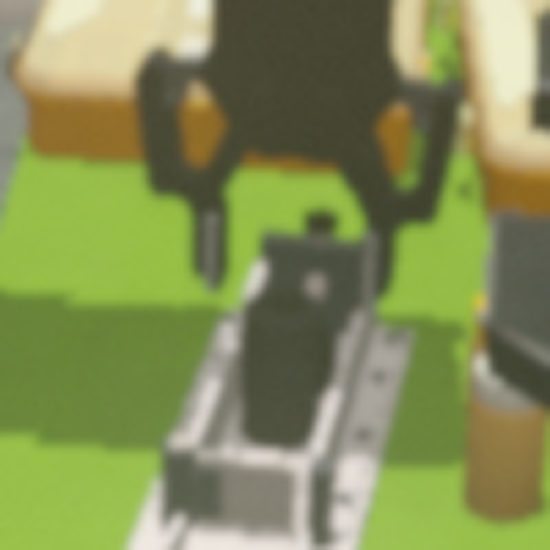

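The sleeve's top looks displaced toward the gate, so it may be leaning back. The clock only advances on calls, so I'll quantify the tilt from these two frames before acting.

```bash
python3 -c "
from h import *
s=r.sense(); print(s['clock'])
W=cam('wrist',s);B=cam('side')
# wrist disc centre crop(250,498)/3.3+(180,150)
u,v=180+250/3.3,150+498/3.3
for z in (60,64,68,72): print('wrist top z',z,lane_of(ray(W,u,v,z)).round(1))
# foot front arc: wrist row ~ 245..250 crop
print('foot front', lane_of(ray(W,180+248/3.3,150+247/3.3,4)).round(1))
for x in (98,101,105):
  P=lane2w(L0,[(x,0,68),(x,0,4),(x+17.5,0,4)]); q=proj(W,P); print(x,((q-[180,150])*3.3).round(0).tolist(), ((proj(B,lane2w(L0,[(x,0,68),(x-17.5,0,4)]))-[220,110])*5.5).round(0).tolist())
for n in [14,16]: pass
"
python3 - <<'E'
import cv2
a=cv2.imread('pics/side17.png');cv2.imwrite('pics/side17b.png',cv2.resize(a[180:480,150:450],None,fx=2,fy=2,interpolation=cv2.INTER_CUBIC))
E
```

```text
24.25
wrist top z 60 [75.5  0.4 60. ]
wrist top z 64 [78.5  0.5 64. ]
wrist top z 68 [81.4  0.5 68. ]
wrist top z 72 [84.4  0.5 72. ]
foot front [93.6  0.5  4. ]
98 [[254.0, 399.0], [250.0, 227.0], [250.0, 144.0]] [[286.0, 286.0], [275.0, 433.0]]
101 [[254.0, 381.0], [250.0, 213.0], [251.0, 129.0]] [[288.0, 283.0], [276.0, 430.0]]
105 [[254.0, 355.0], [250.0, 194.0], [251.0, 110.0]] [[289.0, 278.0], [277.0, 425.0]]
```

View pics/side17b.png

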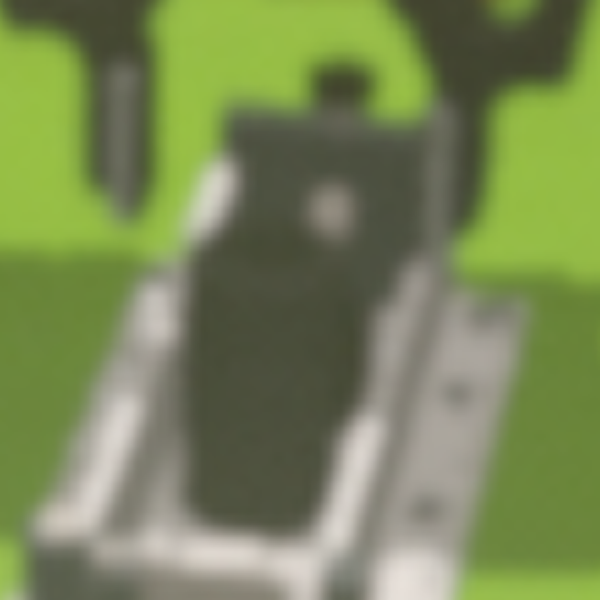

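```bash
python3 -c "
from h import *
s=r.sense(); W=cam('wrist',s)
for v in (235,247): print(v,[ (z,lane_of(ray(W,180+248/3.3,150+v/3.3,z)).round(1)[0]) for z in (4,7,23,39)])
im=r.grab_frame('wrist')[:,:,::-1]
cv2.imwrite('pics/w18.png',cv2.resize(im[150:330,180:330],None,fx=3.3,fy=3.3,interpolation=cv2.INTER_CUBIC))
st()
"
```

```text
235 [(4, np.float64(96.2)), (7, np.float64(97.5)), (23, np.float64(104.3)), (39, np.float64(111.0))]
247 [(4, np.float64(93.6)), (7, np.float64(94.9)), (23, np.float64(101.9)), (39, np.float64(108.9))]
t 24.3 lane TCP [104.9   0.2  25.9] rot [ 3.1416e+00 -1.0000e-04  1.4369e+00] F lane [-0.57  0.85  0.98] open 59.77
```

View pics/w18.png

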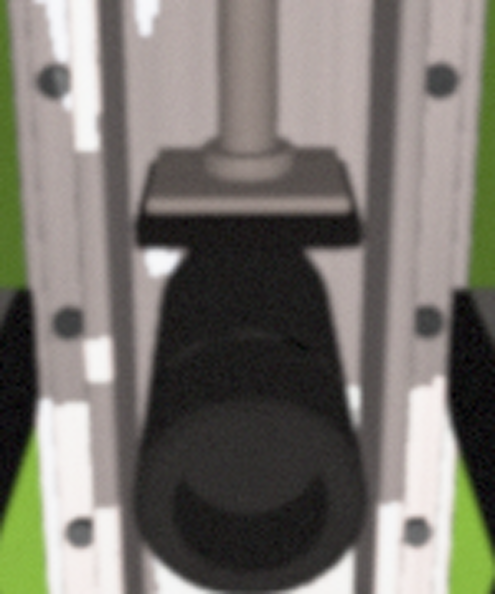

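The new frame matches the one 0.15 s earlier, so the sleeve is static. Its proportions now fit a vertical sleeve, which means it was leaning forward while I pushed it in the grip. I'll estimate that tilt in each earlier frame.

Run:
```python
from h import *
from scipy.optimize import least_squares
def fake(x,y,z,rot): 
    p=lane2w(L0,(x,y,z))[0]; return cam("wrist",dict(eef_pos=p,tcp_rot=np.array(rot)))
# (name, lane tcp, rot, disc top row, disc bottom row, foot front row) in full-res wrist px
def c(v): return 150+v/3.3
obs=[("w9 hang",(-49.4,-.1,24.1),(-3.1404,-1e-4,1.4379),230,299.5,190),
("w11",(-23.9,-.6,25.8),(3.1402,7e-4,1.4378),230,300,210),
("w12",(11.6,-.8,26.2),(3.1403,-5e-4,1.4370),230,300,206),
("w13",(64.1,.1,25.8),(3.1413,1e-4,1.4372),230,301,213),
("w14",(93,.2,25.9),(3.1416,0,1.4369),c(262),c(498),c(207)),
("w18",(104.9,.2,25.9),(3.1416,0,1.4369),c(402),c(595),c(247))]
t=np.linspace(0,2*np.pi,73)
circ=np.c_[17.5*np.cos(t),17.5*np.sin(t)]
for n,p,rot,a,b,f in obs:
    C=fake(*p,rot)
    def model(q):
        x,th,z0=q  # foot-centre x, tilt forward, foot z
        def tr(P): return np.c_[x+P[:,0]*np.cos(th)+P[:,2]*np.sin(th),p[1]+P[:,1],z0-P[:,0]*np.sin(th)+P[:,2]*np.cos(th)]
        top=proj(C,lane2w(L0,tr(np.c_[circ,np.full(73,64.)])));bot=proj(C,lane2w(L0,tr(np.c_[circ,np.zeros(73)])))
        return top[:,1].min(),top[:,1].max(),bot[:,1].min()
    z0=8.5 if 'hang' in n else 4
    s=least_squares(lambda q:np.array(model([q[0],q[1],z0]))-[a,b,f],[p[0],0])
    print(n,"foot x",s.x[0].round(1),"tilt",s.x[1].round(3),"res",s.fun.round(1))
```

```text
w9 hang foot x -51.9 tilt 0.03 res [-0.4  0.7 -0.2]
w11 foot x -43.0 tilt 0.225 res [-1.   1.3 -0.2]
w12 foot x -4.7 tilt 0.18 res [-0.6  0.7 -0.1]
w13 foot x 42.7 tilt 0.254 res [-0.8  0.9 -0.1]
w14 foot x 71.7 tilt 0.254 res [-0.5  0.6 -0.1]
w18 foot x 76.6 tilt 0.059 res [-1.9  3.2 -1.3]
```

Fitting the frames, the sleeve was leaning about 0.2 rad forward during the push because its foot dragged in the grip. Steps 2 and 3 therefore probably did not count, since the limit is 0.12 rad. It now stands upright behind the shut flap.

Recovery plan:
1. Bring the sleeve back upright into the flap's sweep, so that it holds the flap open.
2. Push it home again with a firmer grip and lighter floor contact.

First I'll raise the hand and look.

Request:
{"op": "jog_arm", "data": {"series": [[[0, 0, -0.5, 0, 0, 0, 7], [0, 0, -3, 0, 0, 0, 7], [-1, 0, -7, 0, 0, 0, 7], [-2, 0, -10, 0, 0, 0, 7], [-2, 0, -10, 0, 0, 0, 7]]], "newtons": 120}}

```text
clock: 24.92
eef_pos: [535.1, 5.8, 128.5]
tcp_rot: [3.137, -0.001, 1.436]
contact_force: [-0.4, -0.0, -1.4]
opening: 0.818
```

```bash
python3 -c "
from h import *
st(); s=r.sense()
for n in ['wrist']:
    im=r.grab_frame(n)[:,:,::-1]
    cv2.imwrite('pics/w19f.png',im)
    cv2.imwrite('pics/w19.png',cv2.resize(im[100:280,180:330],None,fx=3.3,fy=3.3,interpolation=cv2.INTER_CUBIC))
W=cam('wrist',s)
for x in (76,80,84,88):
  print(x,[((proj(W,lane2w(L0,[(x+17.5*a,0,z)]))[0]-[180,100])*3.3).round(0).tolist() for a,z in ((0,68),(1,68),(-1,68),(1,4))])
"
```

```text
t 24.925 lane TCP [ 84.6  -1.6 128.5] rot [ 3.1367e+00 -6.0000e-04  1.4362e+00] F lane [-0.07  0.43 -1.41] open 69.57
76 [[240.0, 336.0], [240.0, 264.0], [240.0, 404.0], [239.0, 205.0]]
80 [[240.0, 320.0], [240.0, 248.0], [240.0, 389.0], [239.0, 192.0]]
84 [[240.0, 304.0], [240.0, 231.0], [240.0, 373.0], [239.0, 178.0]]
88 [[240.0, 287.0], [240.0, 214.0], [240.0, 357.0], [239.0, 164.0]]
```

View pics/w19.png

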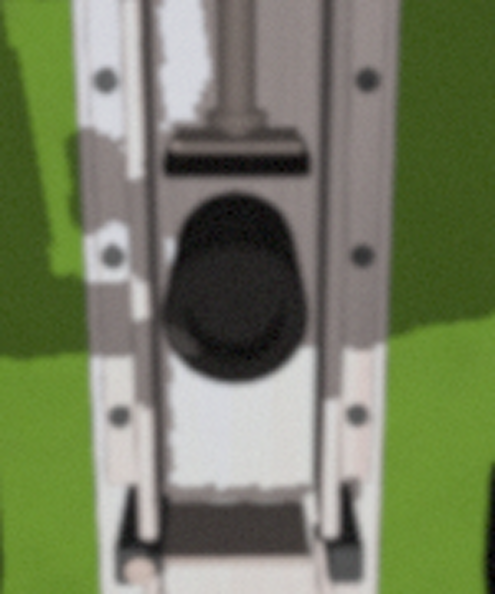

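```bash
python3 -c "
from h import *
lp(80.5,0,19.5)"
```

```text
shift cm [-0.43 -0.07 10.74] rot [ 0.14 -0.02 -0.02] | len 10.75 clock 24.975
```

Request:
{"op": "jog_arm", "data": {"series": [[[-0.4, -0.1, 3, 0.1, 0, 0, 7], [-0.4, -0.1, 7, 0.1, 0, 0, 7], [-0.4, -0.1, 9.5, 0.1, 0, 0, 7], [-0.4, -0.1, 10.7, 0.1, 0, 0, 6], [-0.4, -0.1, 10.7, 0.1, 0, 0, 5]]]}}

```text
clock: 25.6
eef_pos: [530.9, 2.6, 17.9]
tcp_rot: [-3.138, 0.0, 1.437]
contact_force: [-1.0, -0.5, -0.1]
opening: 0.59
```

```bash
python3 -c "
from h import *
st();lp(80.5,0,19.5)"
```

```text
t 25.6 lane TCP [80.8  2.1 17.9] rot [-3.1376e+00  3.0000e-04  1.4370e+00] F lane [-0.63  0.95 -0.07] open 50.17
shift cm [-0.03  0.21 -0.16] rot [-0.23  0.02  0.02] | len 0.27 clock 25.6
```

Request:
{"op": "jog_arm", "data": {"series": [[[0, 0.1, -0.1, -0.1, 0, 0, 5], [0, 0.1, -0.1, -0.1, 0, 0, 5]]]}}

```text
clock: 25.85
eef_pos: [533.7, 2.3, 20.9]
tcp_rot: [3.14, -0.0, 1.437]
contact_force: [0.0, -1.3, 1.4]
opening: 0.584
```

```bash
python3 -c "
from h import *
st()"
```

```text
t 25.85 lane TCP [80.9 -0.7 20.9] rot [ 3.1396e+00 -3.0000e-04  1.4369e+00] F lane [-1.32 -0.19  1.4 ] open 49.63
```

Request:
{"op": "jog_arm", "data": {"series": [[[0, -0.05, 0.1, 0, 0, 0, 4], [0, -0.05, 0.1, 0, 0, 0, 3], [0, -0.05, 0.1, 0, 0, 0, 2], [0, -0.05, 0.1, 0, 0, 0, 2], [0, -0.05, 0.1, 0, 0, 0, 2]]], "newtons": 120}}

```text
clock: 26.48
eef_pos: [532.7, 2.3, 19.9]
tcp_rot: [3.141, -0.0, 1.437]
contact_force: [-2.0, 0.8, 10.0]
opening: 0.368
```

```bash
python3 -c "
from h import *
st()"
```

```text
t 26.475 lane TCP [80.8  0.3 19.9] rot [ 3.1406e+00 -2.0000e-04  1.4368e+00] F lane [0.55 2.11 9.99] open 31.3
```

Gripped, with 10 N pressing down, so I'll raise until that is relieved.

Request:
{"op": "jog_arm", "data": {"series": [[[0, 0, -0.1, 0, 0, 0, 2], [0, 0, -0.1, 0, 0, 0, 2]]]}}

```text
clock: 26.72
eef_pos: [532.3, 2.3, 20.0]
tcp_rot: [3.141, -0.0, 1.437]
contact_force: [-0.8, 0.7, 2.4]
opening: 0.367
```

Request:
{"op": "jog_arm", "data": {"series": [[[0, 0, -0.06, 0, 0, 0, 2], [-0.6, 0, -0.06, 0, 0, 0, 2], [-1.3, 0, -0.06, 0, 0, 0, 2], [-2.0, 0, -0.06, 0, 0, 0, 2], [-2.0, 0, -0.06, 0, 0, 0, 2]]]}}

```text
clock: 27.35
eef_pos: [529.5, -18.2, 20.4]
tcp_rot: [-3.141, 0.0, 1.436]
contact_force: [0.2, 0.3, -2.3]
opening: 0.365
```

```bash
python3 -c "
from h import *
st()
im=r.grab_frame('wrist')[:,:,::-1]
cv2.imwrite('pics/w20.png',cv2.resize(im[150:330,180:330],None,fx=3.3,fy=3.3,interpolation=cv2.INTER_CUBIC))"
```

```text
t 27.35 lane TCP [60.1  0.8 20.4] rot [-3.1415  0.      1.4359] F lane [ 0.36 -0.18 -2.33] open 30.99
```

View pics/w20.png

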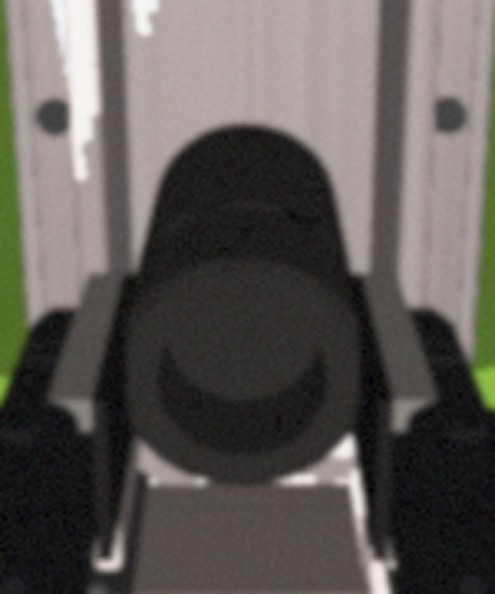

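The sleeve is upright in the firm grip (disc centre at row 368, foot at row 123). I'll set it down at lane x≈57, y≈-3, then use the jaws turned along the lane to swing the flap open and draw the sleeve back beside it.

Request:
{"op": "jog_arm", "data": {"series": [[[-0.15, 0.2, 0, 0, 0, 0, 2], [-0.3, 0.4, 0, 0, 0, 0, 2], [-0.3, 0.4, 0.05, 0, 0, 0, 2], [-0.3, 0.4, 0.05, 0, 0, 0, 2]]]}}

```text
clock: 27.9
eef_pos: [533.4, -20.9, 20.0]
tcp_rot: [3.141, -0.0, 1.437]
contact_force: [0.9, -0.9, -1.0]
opening: 0.366
```

```bash
python3 -c "
from h import *
st()"
```

```text
t 27.9 lane TCP [57.8 -3.5 20. ] rot [ 3.1412 -0.      1.4369] F lane [-0.76 -1.   -1.01] open 31.14
```

Now release, raise and rotate 90°. A turn of +90° about tool z takes the yaw from 1.437 to −0.134.

Request:
{"op": "jog_arm", "data": {"series": [[[0, 0, 0, 0, 0, 0, 5], [0, 0, 0, 0, 0, 0, 6.5], [0, 0, -0.5, 0, 0, 0, 8], [0, 0, -4, 0, 0, 0, 8.5], [0, 0, -8.5, 0, 0, 0, 8.5]]]}}

```text
clock: 28.52
eef_pos: [532.3, -20.9, 105.4]
tcp_rot: [-3.139, 0.0, 1.437]
contact_force: [-0.4, -0.5, 0.5]
opening: 0.997
```

Request:
{"op": "jog_arm", "data": {"series": [[[0, 0, -0.5, 0, 0, 10, 8.5], [-0.5, 0, -0.5, 0, 0, 20, 8.5], [-1, 0, -0.5, 0, 0, 30, 8.5], [-1.5, 0, -0.5, 0, 0, 40, 8.5], [-2, 0, -0.5, 0, 0, 50, 8.5]]], "newtons": 60}}

```text
clock: 29.15
eef_pos: [530.5, -40.9, 110.4]
tcp_rot: [3.141, -0.0, 0.558]
contact_force: [-0.0, 0.6, 0.2]
opening: 0.997
```

Request:
{"op": "jog_arm", "data": {"series": [[[0, 0, 0, 0, 0, 10, 8.5], [0, 0, 0, 0, 0, 20, 8.5], [0, 0, 0, 0, 0, 30, 8.5], [0, 0, 0, 0, 0, 40, 8.5], [0, 0, 0, 0, 0, 40, 8.5]]]}}

```text
clock: 29.78
eef_pos: [530.5, -40.8, 110.3]
tcp_rot: [-3.142, -0.0, -0.133]
contact_force: [0.1, -0.4, 0.7]
opening: 0.997
```

```bash
cat >> h.py <<'E'
def lp2(x,y,z): plan(lane2w(L0,(x,y,z))[0],L0[2]-np.pi/2)
E
python3 -c "
from h import *
st();lp2(36.5,8,60)
s=r.sense();W=cam('wrist',s)
im=r.grab_frame('wrist')[:,:,::-1];cv2.imwrite('pics/w21.png',im)
im=r.grab_frame('side')[:,:,::-1];cv2.imwrite('pics/s21.png',cv2.resize(im[100:220,200:330],None,fx=5,fy=5,interpolation=cv2.INTER_CUBIC))
for x,y,z in ((57.5,-3.5,68),(57.5,-3.5,4),(0,24.5,40),(0,-20.5,40),(0,0,4),(109,0,39)): print((x,y,z),proj(W,lane2w(L0,(x,y,z))).round(0))
"
```

```text
t 29.775 lane TCP [ 37.8  -3.3 110.3] rot [-3.1416e+00 -3.0000e-04 -1.3280e-01] F lane [-0.4  -0.12  0.67] open 84.74
shift cm [-1.13  0.12  5.03] rot [-0.   -0.01  0.08] | len 5.16 clock 29.775
(57.5, -3.5, 68) [[224. 198.]]
(57.5, -3.5, 4) [[230. 175.]]
(0, 24.5, 40) [[297. 219.]]
(0, -20.5, 40) [[300. 166.]]
(0, 0, 4) [[293. 179.]]
(109, 0, 39) [[164. 190.]]
```

View pics/w21.png

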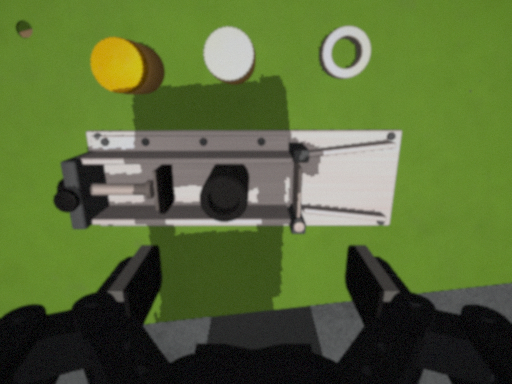

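View pics/s21.png

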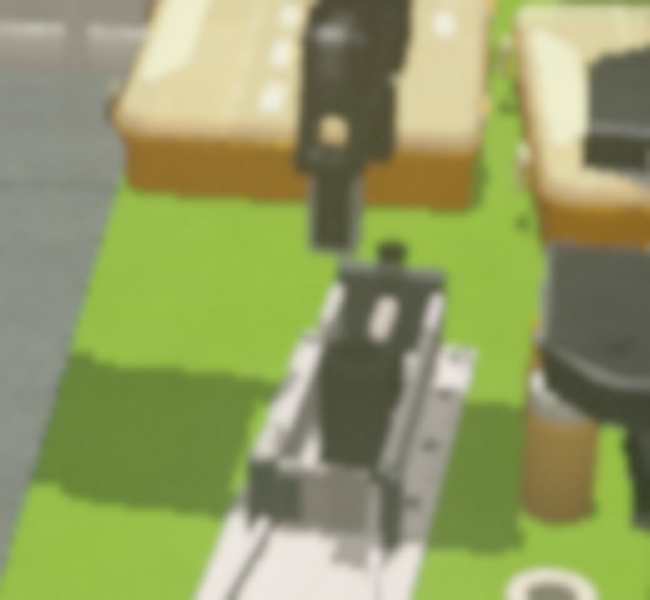

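The turned wrist view shows the sleeve top at (224,196), matching the prediction of (224,198). The shut flap is at column 298 and the pad at column 172. I'll descend with one finger outside the flap and one beyond the sleeve.

Request:
{"op": "jog_arm", "data": {"series": [[[-0.6, 0.05, 2, 0, 0, 0, 8.5], [-1.1, 0.12, 5, 0, 0, 0, 8.5], [-1.1, 0.12, 5, 0, 0, 0, 8.5], [-1.1, 0.12, 5, 0, 0, 0, 8.5]]]}}

```text
clock: 30.38
eef_pos: [520.2, -40.6, 60.8]
tcp_rot: [-3.142, -0.001, -0.133]
contact_force: [0.0, -0.1, -0.9]
opening: 0.992
```

```bash
python3 -c "
from h import *
st();lp2(36.5,8,-4)
im=r.grab_frame('wrist')[:,:,::-1];cv2.imwrite('pics/w22.png',im)
im=r.grab_frame('scene')[:,:,::-1];cv2.imwrite('pics/s22.png',cv2.resize(im[120:240,180:330],None,fx=5,fy=5,interpolation=cv2.INTER_CUBIC))
"
```

```text
t 30.375 lane TCP [36.6  7.  60.8] rot [-3.1415e+00 -9.0000e-04 -1.3260e-01] F lane [-0.04 -0.05 -0.93] open 84.32
shift cm [-0.11  0.01  6.48] rot [-0.   -0.05  0.09] | len 6.48 clock 30.375
```

View pics/w22.png

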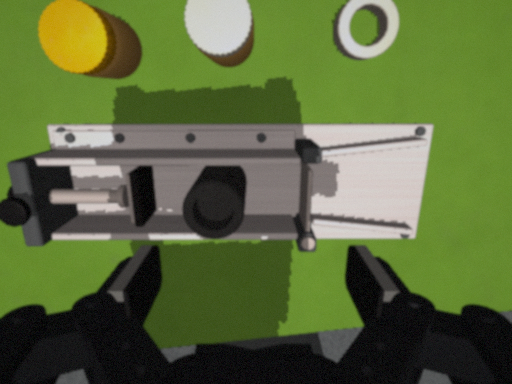

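View pics/s22.png

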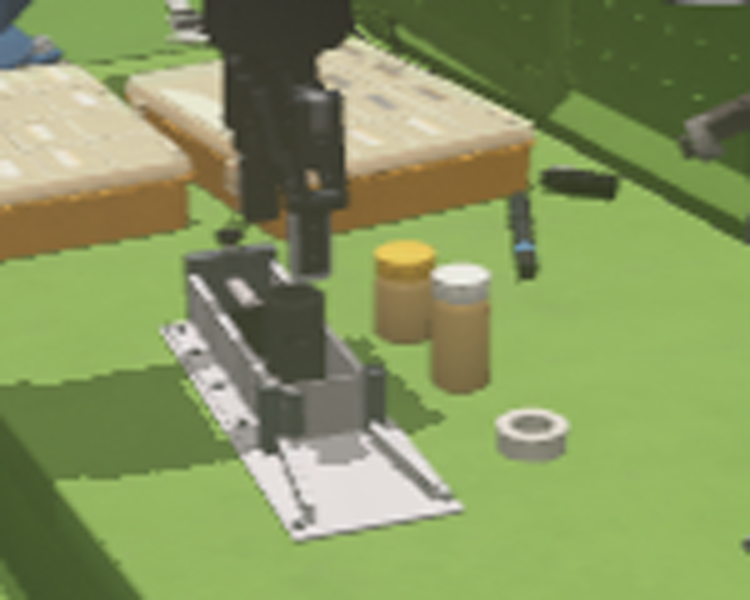

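```bash
python3 -c "
from h import *
W=cam('wrist');st()
for x in (-6,-20,79,93):
  for z in (87,75): print(x,z,proj(W,lane2w(L0,[(x,7-11,z),(x,7+11,z)])).round(0).tolist())
"
```

```text
t 30.475 lane TCP [36.6  6.6 61.2] rot [-3.1415e+00 -2.0000e-03 -1.3320e-01] F lane [-0.06 -0.32 -0.07] open 84.51
-6 87 [[336.0, 222.0], [333.0, 261.0]]
-6 75 [[330.0, 213.0], [327.0, 250.0]]
-20 87 [[364.0, 222.0], [359.0, 261.0]]
-20 75 [[356.0, 213.0], [352.0, 250.0]]
79 87 [[167.0, 222.0], [170.0, 261.0]]
79 75 [[173.0, 213.0], [176.0, 250.0]]
93 87 [[139.0, 222.0], [144.0, 261.0]]
93 75 [[147.0, 213.0], [151.0, 250.0]]
```

```bash
python3 -c "
from h import *
A=cam('scene')
for z in (80,87,95,103):
  print(z,((proj(A,lane2w(L0,[(-6,-4,z),(-20,-4,z),(-20,18,z),(79,18,z),(93,18,z)]))-[180,120])*5).round(0).tolist())
"
```

```text
80 [[326.0, 315.0], [334.0, 326.0], [294.0, 332.0], [241.0, 263.0], [234.0, 254.0]]
87 [[326.0, 303.0], [334.0, 313.0], [293.0, 319.0], [240.0, 251.0], [233.0, 243.0]]
95 [[325.0, 289.0], [334.0, 299.0], [293.0, 305.0], [240.0, 238.0], [233.0, 229.0]]
103 [[325.0, 274.0], [334.0, 284.0], [292.0, 290.0], [239.0, 224.0], [232.0, 216.0]]
```

```bash
python3 -c "
from h import *
B=cam('side')
for z in (45,50,55,60,65,70):
  print(z,'g60',((proj(B,lane2w(L0,[(94,30,z),(94,44,z)]))-[220,110])*5.5).round(0).tolist(),'g50',((proj(B,lane2w(L0,[(-60,24,z),(-60,39,z)]))-[220,150])*6).round(0).tolist(),'g33',((proj(B,lane2w(L0,[(82,17,z),(82,31,z)]))-[220,120])*6).round(0).tolist())
"
```

```text
45 g60 [[215.0, 329.0], [183.0, 325.0]] g50 [[164.0, 334.0], [123.0, 329.0]] g33 [[261.0, 318.0], [226.0, 313.0]]
50 g60 [[215.0, 319.0], [184.0, 315.0]] g50 [[164.0, 323.0], [123.0, 317.0]] g33 [[261.0, 307.0], [226.0, 302.0]]
55 g60 [[215.0, 309.0], [184.0, 305.0]] g50 [[165.0, 311.0], [123.0, 305.0]] g33 [[261.0, 296.0], [226.0, 291.0]]
60 g60 [[216.0, 299.0], [184.0, 295.0]] g50 [[165.0, 299.0], [123.0, 294.0]] g33 [[262.0, 284.0], [227.0, 280.0]]
65 g60 [[216.0, 289.0], [184.0, 285.0]] g50 [[165.0, 287.0], [123.0, 282.0]] g33 [[262.0, 273.0], [227.0, 269.0]]
70 g60 [[216.0, 278.0], [184.0, 275.0]] g50 [[165.0, 275.0], [123.0, 270.0]] g33 [[262.0, 262.0], [227.0, 258.0]]
```

The cameras consistently show the finger tips about 30–45 mm above the reported TCP, and the gripper body about 77 mm above the tips. So the hand can go lower than the nominal numbers suggest. I'll descend in stages and check.

Request:
{"op": "jog_arm", "data": {"series": [[[-0.1, 0, 2, 0, 0, 0, 8.5], [-0.1, 0, 4.5, 0, 0, 0, 8.5], [-0.1, 0, 4.5, 0, 0, 0, 8.5]]]}}

```text
clock: 30.85
eef_pos: [517.8, -40.3, 14.6]
tcp_rot: [3.142, 0.002, -0.134]
contact_force: [-0.6, -0.2, 0.7]
opening: 0.994
```

```bash
python3 -c "
from h import *
st();lp2(36.5,8,-14)
im=r.grab_frame('wrist')[:,:,::-1];cv2.imwrite('pics/w23.png',im)
im=r.grab_frame('scene')[:,:,::-1];cv2.imwrite('pics/s23.png',cv2.resize(im[100:220,190:320],None,fx=5,fy=5,interpolation=cv2.INTER_CUBIC))
"
```

```text
t 30.85 lane TCP [36.5  9.4 14.6] rot [ 3.1415e+00  1.7000e-03 -1.3360e-01] F lane [-0.24  0.62  0.73] open 84.49
shift cm [0.14 0.   2.86] rot [0.01 0.1  0.04] | len 2.86 clock 30.85
```

View pics/w23.png

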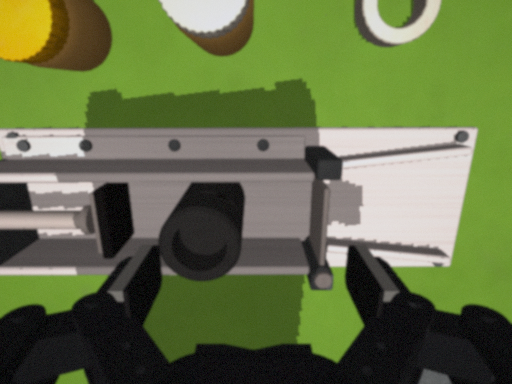

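View pics/s23.png

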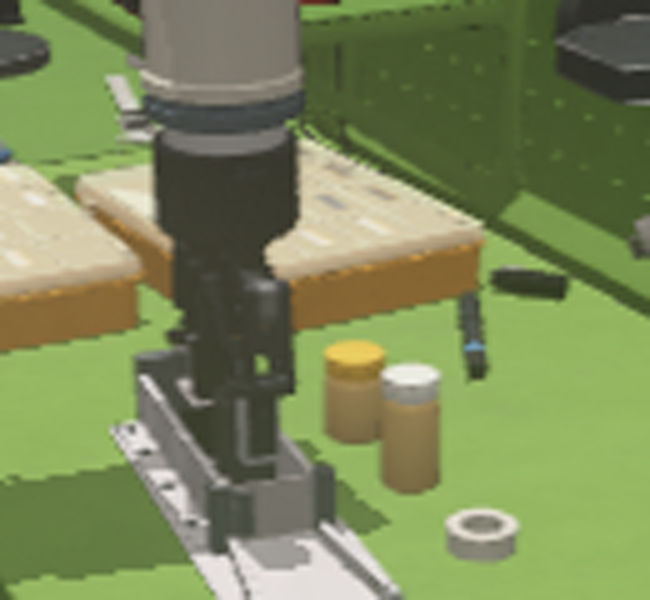

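Request:
{"op": "jog_arm", "data": {"series": [[[0.1, -0.2, 0, 0, 0, 0, 8.5], [0.1, -0.2, 1.0, 0, 0, 0, 8.5], [0.1, -0.2, 2.0, 0, 0, 0, 8.5], [0.1, -0.2, 2.8, 0, 0, 0, 8.5], [0.1, -0.2, 2.8, 0, 0, 0, 8.5]]]}}

```text
clock: 31.58
eef_pos: [518.9, -38.5, -14.0]
tcp_rot: [3.141, 0.002, -0.134]
contact_force: [-0.6, 0.5, 0.3]
opening: 1.001
```

```bash
python3 -c "
from h import *
st()
im=r.grab_frame('wrist')[:,:,::-1];cv2.imwrite('pics/w24.png',im)
im=r.grab_frame('side')[:,:,::-1];cv2.imwrite('pics/s24.png',cv2.resize(im[100:220,220:320],None,fx=5,fy=5,interpolation=cv2.INTER_CUBIC))
"
```

```text
t 31.575 lane TCP [ 38.5   8.5 -14. ] rot [ 3.1415e+00  1.8000e-03 -1.3390e-01] F lane [0.37 0.7  0.33] open 85.11
```

View pics/w24.png

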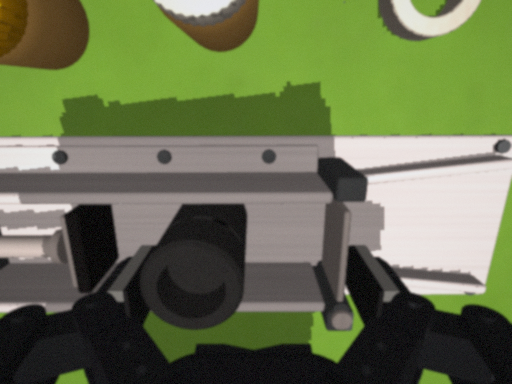

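View pics/s24.png

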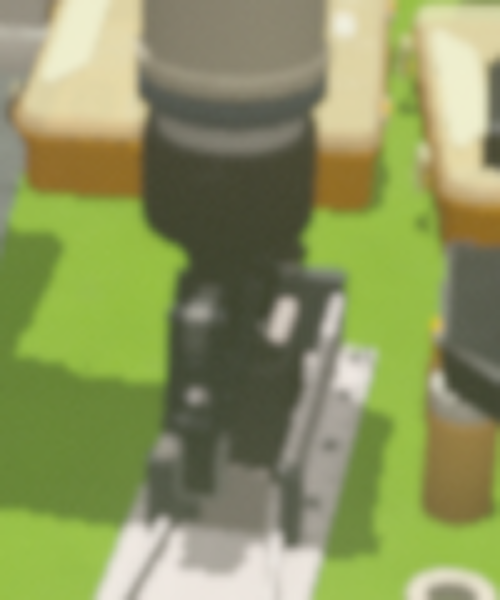

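Request:
{"op": "jog_arm", "data": {"series": [[[0, 0, 0, 0, 0, 0, 8.0], [0, 0, 0, 0, 0, 0, 7.6], [0, 0, 0, 0, 0, 0, 7.2], [0, 0, 0, 0, 0, 0, 6.8], [0, 0, 0, 0, 0, 0, 6.4]]]}}

```text
clock: 32.3
eef_pos: [521.0, -39.1, -12.3]
tcp_rot: [3.141, -0.003, -0.133]
contact_force: [0.7, -4.6, 3.9]
opening: 0.751
```

```bash
python3 -c "
from h import *
st()
im=r.grab_frame('wrist')[:,:,::-1];cv2.imwrite('pics/w25.png',im)
"
```

```text
t 32.3 lane TCP [ 38.2   6.4 -12.3] rot [ 3.1411e+00 -2.5000e-03 -1.3340e-01] F lane [-4.47 -1.34  3.93] open 63.85
```

View pics/w25.png

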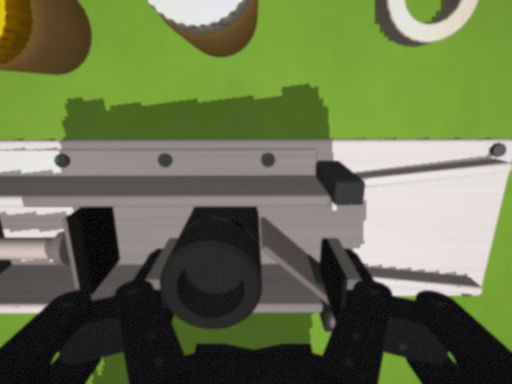

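The flap is swinging open ahead of the gate finger, with its tip at (263,222) and the sleeve upright. I'll shift the hand inward and toward the hinge to open it fully before drawing the sleeve back further.

Request:
{"op": "jog_arm", "data": {"series": [[[-0.3, -0.2, 0, 0, 0, 0, 6.4], [-0.3, -0.5, 0, 0, 0, 0, 6.4], [-0.3, -0.8, 0, 0, 0, 0, 6.4], [-0.3, -1.0, 0, 0, 0, 0, 6.4]]]}}

```text
clock: 32.85
eef_pos: [520.2, -28.8, -12.3]
tcp_rot: [3.141, -0.004, -0.134]
contact_force: [3.5, -5.4, 0.8]
opening: 0.75
```

```bash
python3 -c "
from h import *
st()
im=r.grab_frame('wrist')[:,:,::-1];cv2.imwrite('pics/w26.png',im)
"
```

```text
t 32.85 lane TCP [ 48.3   8.5 -12.3] rot [ 3.1414 -0.0039 -0.1338] F lane [-4.92 -4.24  0.82] open 63.72
```

View pics/w26.png

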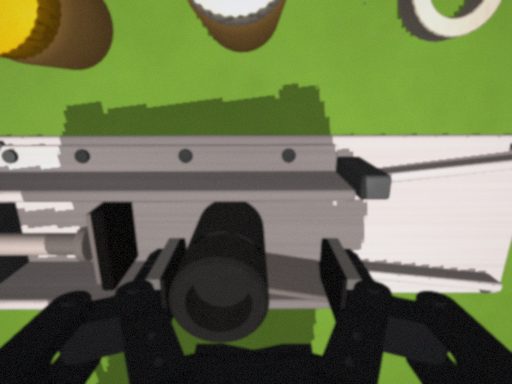

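Request:
{"op": "jog_arm", "data": {"series": [[[0, 0.2, 0, 0, 0, 0, 6.0], [0, 0.4, 0, 0, 0, 0, 5.6], [0, 0.6, 0, 0, 0, 0, 5.2], [0, 0.7, 0, 0, 0, 0, 5.0], [0, 0.7, 0, 0, 0, 0, 5.0]]]}}

```text
clock: 33.52
eef_pos: [522.8, -33.1, -11.2]
tcp_rot: [-3.138, -0.01, -0.136]
contact_force: [13.2, 18.4, 6.2]
opening: 0.588
```

```bash
python3 -c "
from h import *
st()
im=r.grab_frame('wrist')[:,:,::-1];cv2.imwrite('pics/w27.png',im)
"
```

```text
t 33.525 lane TCP [ 44.4   5.4 -11.2] rot [-3.1376 -0.0098 -0.1364] F lane [ 20.   -10.59   6.23] open 50.01
```

View pics/w27.png

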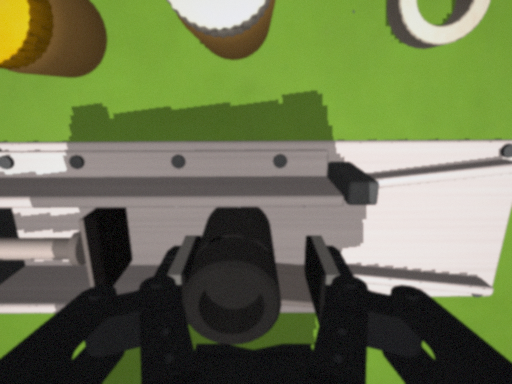

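The hand met 20 N: the flap tip is bearing on the sleeve's rear at about x=52, so I won't pull any further. The sleeve is upright in the flap's sweep with the flap wide open. I'll ease off, hold briefly, then go up.

Request:
{"op": "jog_arm", "data": {"series": [[[0.2, -0.3, 0, 0, 0, 0, 5.2], [0.2, -0.4, 0, 0, 0, 0, 5.6], [0.2, -0.4, 0, 0, 0, 0, 5.6]]]}}

```text
clock: 33.95
eef_pos: [520.1, -31.4, -12.9]
tcp_rot: [-3.141, -0.001, -0.134]
contact_force: [4.8, 2.0, 2.3]
opening: 0.659
```

```bash
python3 -c "
from h import *
st();s=r.sense();W=cam('wrist',s)
im=r.grab_frame('wrist')[:,:,::-1];cv2.imwrite('pics/w28.png',im)
for x in (50,54,58,62):
  print(x,proj(W,lane2w(L0,[(x,0,68),(x,0,4),(x,-17.5,4)])).round(0).tolist())
"
```

```text
t 33.95 lane TCP [ 45.7   8.3 -12.9] rot [-3.1413e+00 -8.0000e-04 -1.3400e-01] F lane [ 2.65 -4.46  2.33] open 56.04
50 [[237.0, 292.0], [243.0, 219.0], [243.0, 188.0]]
54 [[226.0, 292.0], [236.0, 219.0], [235.0, 188.0]]
58 [[214.0, 292.0], [228.0, 219.0], [227.0, 188.0]]
62 [[202.0, 292.0], [221.0, 219.0], [220.0, 188.0]]
```

View pics/w28.png

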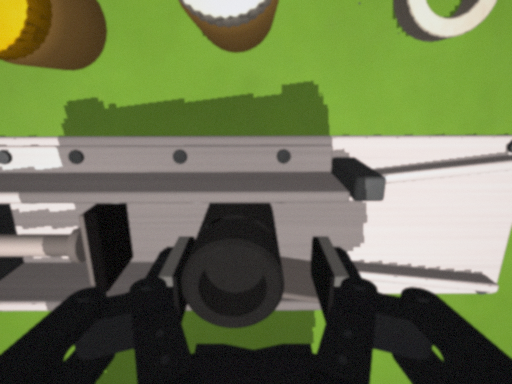

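Request:
{"op": "jog_arm", "data": {"series": [[[0, 0, 0, 0, 0, 0, 6.2], [0, -0.1, -0.5, 0, 0, 0, 6.6], [0, -0.1, -4.0, 0, 0, 0, 7], [0, -0.1, -9, 0, 0, 0, 7], [0, -0.1, -13, 0, 0, -8, 7]]]}}

```text
clock: 34.62
eef_pos: [517.9, -30.6, 117.8]
tcp_rot: [-3.141, 0.003, 0.008]
contact_force: [0.6, -0.8, -0.7]
opening: 0.82
```

Request:
{"op": "jog_arm", "data": {"series": [[[0, 0, 0, 0, 0, -10, 7], [0.3, 0, 0, 0, 0, -20, 7], [0.6, 0, 0, 0, 0, -30, 7], [0.9, 0, 0, 0, 0, -40, 7], [1.1, 0, 0, 0, 0, -50, 7]]], "newtons": 120}}

```text
clock: 35.25
eef_pos: [528.7, -30.5, 116.0]
tcp_rot: [-3.138, 0.002, 0.884]
contact_force: [-0.0, -0.4, -0.6]
opening: 0.82
```

Request:
{"op": "jog_arm", "data": {"series": [[[0, 0, 0, 0, 0, -10, 7], [0, 0, 0, 0, 0, -20, 7], [0, 0, 0, 0, 0, -30, 7], [0, 0, 0, 0, 0, -32, 7], [0, 0, 0, 0, 0, -32, 7]]]}}

```text
clock: 35.88
eef_pos: [529.9, -30.5, 116.6]
tcp_rot: [-3.14, 0.0, 1.434]
contact_force: [-0.1, -0.2, -0.2]
opening: 0.818
```

```bash
python3 -c "
from h import *
st();s=r.sense();W=cam('wrist',s)
im=r.grab_frame('wrist')[:,:,::-1];cv2.imwrite('pics/w29.png',im)
for x in (48,52,56):
  print(x,[proj(W,lane2w(L0,(x+17.5*a,-4,z))).round(0).tolist() for a,z in ((0,68),(1,68),(-1,68),(1,4))])
lp(52,-4,14.5)
"
```

```text
t 35.875 lane TCP [ 47.9  -1.3 116.6] rot [-3.1399e+00  1.0000e-04  1.4338e+00] F lane [-0.2   0.05 -0.22] open 69.51
48 [[[259.0, 196.0]], [[259.0, 173.0]], [[259.0, 218.0]], [[258.0, 156.0]]]
52 [[[259.0, 191.0]], [[259.0, 168.0]], [[259.0, 213.0]], [[258.0, 151.0]]]
56 [[[259.0, 186.0]], [[259.0, 162.0]], [[259.0, 208.0]], [[258.0, 147.0]]]
shift cm [ 0.4   0.26 10.22] rot [-0.07  0.   -0.16] | len 10.23 clock 35.925
```

View pics/w29.png

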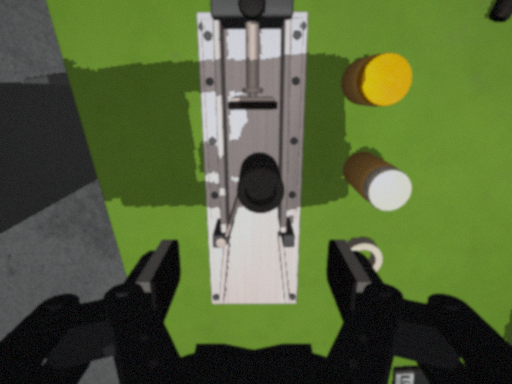

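The flap is open at about 1.1 rad and now rests on the upright sleeve: flap line from (217,238) to (237,193), sleeve top at (261,188). Step 2 is truly met this time. Next is a deep, firm grip and the push home.

Request:
{"op": "jog_arm", "data": {"series": [[[0.2, 0.1, 3, 0, 0, -0.1, 7], [0.45, 0.28, 6.5, 0, 0, -0.1, 7], [0.45, 0.28, 9, 0, 0, -0.1, 7], [0.45, 0.28, 9.8, 0, 0, -0.1, 6], [0.45, 0.28, 9.8, 0, 0, -0.1, 5]]]}}

```text
clock: 36.55
eef_pos: [534.0, -26.4, 18.9]
tcp_rot: [-3.141, 0.0, 1.438]
contact_force: [0.6, 0.4, -0.4]
opening: 0.585
```

```bash
python3 -c "
from h import *
st()"
```

```text
t 36.55 lane TCP [52.6 -4.8 18.9] rot [-3.1408e+00  1.0000e-04  1.4376e+00] F lane [ 0.45 -0.58 -0.41] open 49.72
```

Request:
{"op": "jog_arm", "data": {"series": [[[0, 0, 0.3, 0, 0, 0, 5], [0, 0, 0.3, 0, 0, 0, 3], [0, 0, 0.3, 0, 0, 0, 2], [0, 0, 0.3, 0, 0, 0, 2], [0, 0, 0.3, 0, 0, 0, 2]]], "newtons": 120}}

```text
clock: 37.17
eef_pos: [535.1, -26.4, 17.2]
tcp_rot: [3.14, -0.0, 1.439]
contact_force: [-0.2, -1.0, 7.1]
opening: 0.365
```

Request:
{"op": "jog_arm", "data": {"series": [[[0, 0, -0.1, 0, 0, 0, 2], [0, 0, -0.12, 0, 0, 0, 2]]]}}

```text
clock: 37.42
eef_pos: [534.8, -26.3, 17.6]
tcp_rot: [3.14, -0.0, 1.439]
contact_force: [1.9, 0.1, -0.8]
opening: 0.369
```

```bash
python3 -c "
from h import *
st()"
```

```text
t 37.425 lane TCP [52.7 -5.6 17.6] rot [ 3.1402e+00 -2.0000e-04  1.4385e+00] F lane [ 0.39 -1.82 -0.83] open 31.4
```

Request:
{"op": "jog_arm", "data": {"series": [[[0.7, -0.1, 0, 0, 0, 0, 2], [1.4, -0.25, 0, 0, 0, 0, 2], [2.1, -0.4, 0, 0, 0, 0, 2], [2.7, -0.5, 0, 0, 0, 0, 2], [2.7, -0.5, 0, 0, 0, 0, 2]]]}}

```text
clock: 38.05
eef_pos: [532.7, 1.7, 17.3]
tcp_rot: [-3.142, -0.0, 1.439]
contact_force: [-0.1, -1.4, 4.8]
opening: 0.368
```

```bash
python3 -c "
from h import *
st()
im=r.grab_frame('wrist')[:,:,::-1]
cv2.imwrite('pics/w30.png',cv2.resize(im[150:330,180:330],None,fx=3.3,fy=3.3,interpolation=cv2.INTER_CUBIC))"
```

```text
t 38.05 lane TCP [80.2  0.2 17.3] rot [-3.1415e+00 -3.0000e-04  1.4392e+00] F lane [-1.38 -0.07  4.82] open 31.27
```

View pics/w30.png

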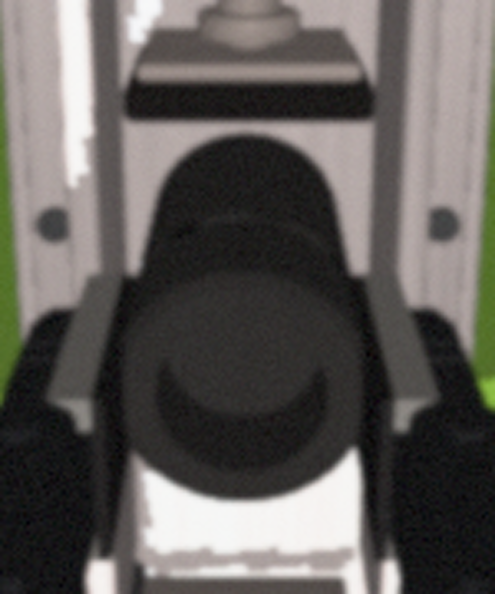

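Upright this time (disc centre at row 385, foot at row 135). Now I'll feel for the pad in small steps.

Request:
{"op": "jog_arm", "data": {"series": [[[0.1, 0, -0.05, 0, 0, 0, 2], [0.2, 0, -0.05, 0, 0, 0, 2], [0.3, 0, -0.05, 0, 0, 0, 2], [0.4, 0, -0.05, 0, 0, 0, 2], [0.4, 0, -0.05, 0, 0, 0, 2]]]}}

```text
clock: 38.72
eef_pos: [533.2, 5.1, 17.6]
tcp_rot: [-3.141, -0.0, 1.439]
contact_force: [0.4, -0.9, -0.8]
opening: 0.371
```

Request:
{"op": "jog_arm", "data": {"series": [[[0.1, 0, 0, 0, 0, 0, 2], [0.2, 0, 0, 0, 0, 0, 2], [0.2, 0, 0, 0, 0, 0, 2]]]}}

```text
clock: 39.1
eef_pos: [533.6, 7.1, 17.7]
tcp_rot: [-3.142, -0.0, 1.439]
contact_force: [-0.8, -0.4, -2.0]
opening: 0.37
```

Request:
{"op": "jog_arm", "data": {"series": [[[0.05, 0, 0, 0, 0, 0, 2], [0.1, 0, 0, 0, 0, 0, 2], [0.1, 0, 0, 0, 0, 0, 2]]]}}

```text
clock: 39.48
eef_pos: [533.7, 8.1, 17.7]
tcp_rot: [3.142, 0.0, 1.439]
contact_force: [-0.5, 0.0, -2.1]
opening: 0.37
```

Request:
{"op": "jog_arm", "data": {"series": [[[0.05, 0, 0.03, 0, 0, 0, 2], [0.1, 0, 0.03, 0, 0, 0, 2], [0.1, 0, 0.03, 0, 0, 0, 2]]]}}

```text
clock: 39.85
eef_pos: [533.8, 9.1, 17.4]
tcp_rot: [3.142, -0.0, 1.439]
contact_force: [0.4, -0.4, -1.5]
opening: 0.368
```

Request:
{"op": "jog_arm", "data": {"series": [[[0.05, 0, 0, 0, 0, 0, 2], [0.1, 0, 0, 0, 0, 0, 2], [0.1, 0, 0, 0, 0, 0, 2]]]}}

```text
clock: 40.22
eef_pos: [534.0, 10.1, 17.4]
tcp_rot: [3.142, -0.0, 1.439]
contact_force: [0.3, 0.2, -1.5]
opening: 0.365
```

Request:
{"op": "jog_arm", "data": {"series": [[[0.05, 0, 0, 0, 0, 0, 2], [0.1, 0, 0, 0, 0, 0, 2], [0.1, 0, 0, 0, 0, 0, 2]]]}}

```text
clock: 40.6
eef_pos: [534.1, 11.0, 17.4]
tcp_rot: [3.142, -0.0, 1.439]
contact_force: [0.3, -0.2, -1.6]
opening: 0.368
```

Request:
{"op": "jog_arm", "data": {"series": [[[0.05, 0, 0, 0, 0, 0, 2], [0.1, 0, 0, 0, 0, 0, 2], [0.1, 0, 0, 0, 0, 0, 2]]]}}

```text
clock: 40.98
eef_pos: [534.2, 12.1, 17.4]
tcp_rot: [-3.142, -0.0, 1.439]
contact_force: [0.1, 0.5, -1.7]
opening: 0.37
```

Request:
{"op": "jog_arm", "data": {"series": [[[0.05, 0, 0, 0, 0, 0, 2], [0.1, 0, 0, 0, 0, 0, 2], [0.1, 0, 0, 0, 0, 0, 2]]]}}

```text
clock: 41.35
eef_pos: [534.4, 13.0, 17.4]
tcp_rot: [3.142, -0.0, 1.439]
contact_force: [0.4, -0.4, -2.0]
opening: 0.365
```

Request:
{"op": "jog_arm", "data": {"series": [[[0.05, 0, 0, 0, 0, 0, 2], [0.1, 0, 0, 0, 0, 0, 2], [0.1, 0, 0, 0, 0, 0, 2]]]}}

```text
clock: 41.72
eef_pos: [534.4, 13.8, 17.4]
tcp_rot: [-3.142, 0.0, 1.439]
contact_force: [-0.2, -2.7, -0.7]
opening: 0.369
```

Contact felt at about lane x=92.

Request:
{"op": "jog_arm", "data": {"series": [[[0.05, 0, 0, 0, 0, 0, 2], [0.1, 0, 0, 0, 0, 0, 2], [0.1, 0, 0, 0, 0, 0, 2]]]}}

```text
clock: 42.1
eef_pos: [534.5, 14.5, 17.5]
tcp_rot: [-3.142, 0.001, 1.439]
contact_force: [0.2, -6.0, 1.8]
opening: 0.365
```

Request:
{"op": "jog_arm", "data": {"series": [[[0.05, 0, 0, 0, 0, 0, 2], [0.1, 0, 0, 0, 0, 0, 2], [0.1, 0, 0, 0, 0, 0, 2]]]}}

```text
clock: 42.48
eef_pos: [534.6, 15.2, 17.5]
tcp_rot: [-3.142, 0.001, 1.439]
contact_force: [-1.7, -7.8, 1.5]
opening: 0.365
```

Request:
{"op": "jog_arm", "data": {"series": [[[0.04, 0, 0, 0, 0, 0, 2], [0.08, 0, 0, 0, 0, 0, 2], [0.08, 0, 0, 0, 0, 0, 2], [0.08, 0, 0, 0, 0, 0, 2], [0.08, 0, 0, 0, 0, 0, 2]]]}}

```text
clock: 43.1
eef_pos: [534.7, 15.6, 17.6]
tcp_rot: [-3.142, 0.002, 1.439]
contact_force: [-2.0, -9.7, 1.8]
opening: 0.366
```

```bash
python3 -c "
from h import *
st()
im=r.grab_frame('wrist')[:,:,::-1]
cv2.imwrite('pics/w31.png',cv2.resize(im[150:330,180:330],None,fx=3.3,fy=3.3,interpolation=cv2.INTER_CUBIC))"
```

```text
t 43.1 lane TCP [94.3  0.1 17.6] rot [-3.1416e+00  1.5000e-03  1.4393e+00] F lane [-9.86  0.73  1.76] open 31.12
```

View pics/w31.png

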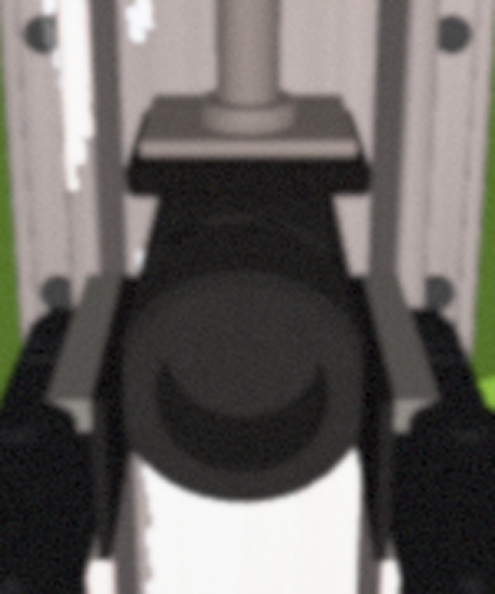

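Pressing at 9.9 N with the sleeve upright against the pad (disc at rows 270–500, unchanged). Back off, release and go up.

Request:
{"op": "jog_arm", "data": {"series": [[[-0.1, 0, 0, 0, 0, 0, 2], [-0.2, 0, 0, 0, 0, 0, 2], [-0.28, 0, 0.03, 0, 0, 0, 2], [-0.28, 0, 0.03, 0, 0, 0, 2]]]}}

```text
clock: 43.65
eef_pos: [534.5, 13.9, 17.3]
tcp_rot: [3.142, 0.0, 1.439]
contact_force: [-2.2, -3.9, 4.0]
opening: 0.368
```

Request:
{"op": "jog_arm", "data": {"series": [[[0, 0, 0, 0, 0, 0, 4.0], [0, 0, 0, 0, 0, 0, 5.5], [0, 0, 0, 0, 0, 0, 7], [0, 0, -2, 0, 0, 0, 7], [0, 0, -6, 0, 0, 0, 7]]]}}

```text
clock: 44.28
eef_pos: [533.1, 14.1, 76.4]
tcp_rot: [-3.138, 0.0, 1.439]
contact_force: [0.7, -0.0, -0.2]
opening: 0.82
```

Request:
{"op": "jog_arm", "data": {"series": [[[-1, 0, -3, 0, 0, 0, 7], [-2, 0, -6, 0, 0, 0, 7], [-2, 0, -6, 0, 0, 0, 7]]]}}

```text
clock: 44.65
eef_pos: [533.5, -6.2, 139.3]
tcp_rot: [3.137, -0.001, 1.438]
contact_force: [-0.1, -0.4, -0.2]
opening: 0.821
```

```bash
python3 -c "
from h import *
st();s=r.sense();W=cam('wrist',s)
im=r.grab_frame('wrist')[:,:,::-1];cv2.imwrite('pics/w32.png',im)
for x in (88,92,96):
  print(x,[proj(W,lane2w(L0,(x+17.5*a,0,z))).round(0).tolist() for a,z in ((0,68),(1,68),(-1,68),(1,4))])
im=r.grab_frame('side')[:,:,::-1];cv2.imwrite('pics/s32.png',cv2.resize(im[120:240,220:330],None,fx=5,fy=5,interpolation=cv2.INTER_CUBIC))
"
```

```text
t 44.65 lane TCP [ 72.5  -1.6 139.3] rot [ 3.1371e+00 -7.0000e-04  1.4380e+00] F lane [-0.4   0.01 -0.18] open 69.76
88 [[[253.0, 168.0]], [[253.0, 146.0]], [[253.0, 190.0]], [[252.0, 135.0]]]
92 [[[253.0, 164.0]], [[253.0, 141.0]], [[253.0, 185.0]], [[252.0, 131.0]]]
96 [[[253.0, 159.0]], [[253.0, 136.0]], [[253.0, 180.0]], [[252.0, 127.0]]]
```

View pics/w32.png

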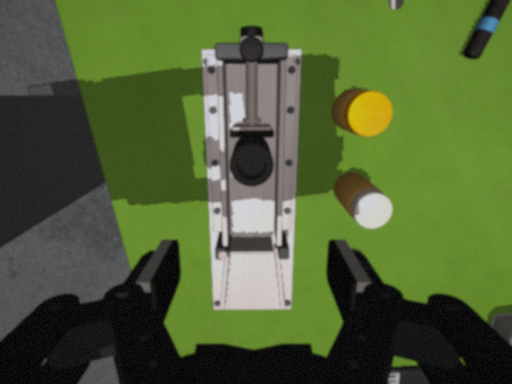

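View pics/s32.png

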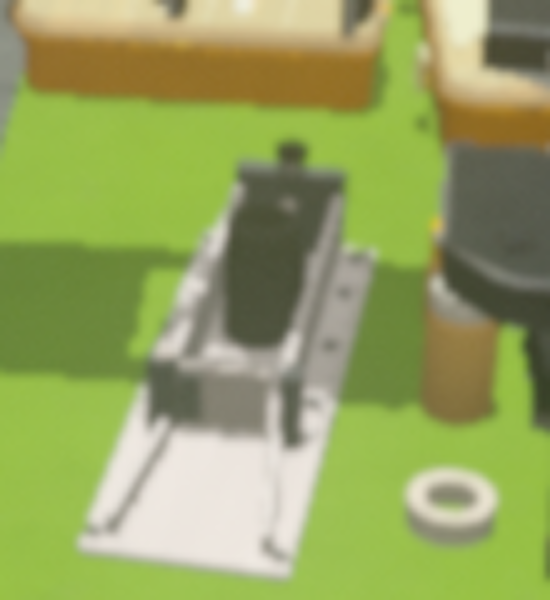

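The sleeve stands upright at lane x≈91 against the pad, at (251,160). The flap is shut across the gate at row 243, the jars and ring are in place, and the hand is clear. Handing in.

```bash
python3 -c "
from h import *
st(); print(r.sign_off())"
```

```text
t 44.75 lane TCP [ 72.7   0.2 136.8] rot [ 3.1414e+00 -2.0000e-04  1.4384e+00] F lane [ 0.17 -0.1   0.53] open 69.52
the job is handed in; nothing more can be done
None
```

The sleeve is home and the job is handed in at 44.7 s, but it took a second push, because the first one went through the gate with the sleeve leaning.

**First push (failed the upright check):** I stood the sleeve in the mouth and pushed it through the flap in a top grip. The wrist pictures later showed it leaning about 0.2 rad forward from the drag on its foot, over the 0.12 rad limit. I judged that steps 2 and 3 had not counted.

**Recovery for step 2:** I turned the jaws along the lane, opened the flap with one finger and drew the sleeve back to about lane x = 52 mm. Pulling further met 20 N on the hand, so I stopped there. When I lifted the hand away, the flap stood open at about 1.1 rad, resting on the upright sleeve. I did not take the sleeve back out to the mouth, so step 2 was met from inside the gate rather than by a second full pass.

**Second push:** With a deeper, firmer grip the sleeve stayed upright. For part of this push the force reading suggests the sleeve hung a few tenths of a millimetre clear of the floor. It met the pad at about lane x = 92 mm. I pressed up to 9.9 N by the wrist force and held it for about half a second.

**Last checks:**
- **Sleeve:** the pictures show it standing upright at about lane x = 91 mm.
- **Flap:** it looks shut across the gate.
- **Jars and ring:** they look unmoved by eye; I did not measure them at the end.
- **Hand:** it is well above everything, with no force on it.

One disagreement: the pictures showed the finger tips about 30–45 mm above the reported TCP, so I set the finger heights from the pictures.

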